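# Refit an electric ukulele on the desk: battery, snap-tab door and friction pegs

## Task

Get the ukulele that lies face down on the desk ready for new strings: lay the 9 V battery in its bay with the terminals towards the headstock, shut the battery door and press every snap tab round its rim until all four are down. Then, or before, set each tuning peg that stands loose in the headstock: press it down while turning it so the taper grips, until its collar is down on the wood, and leave it holding there with its flat thumb-piece in line with the neck. Leave the other things on the desk where they are.

Things in the scene. Friction and masses are not known exactly. Their poses are not given: they have to be found in the camera images.
- uke: electric ukulele lying face down on pads, fixed. Origin on the desk under the middle of its body; y axis along the neck to the headstock, z up. Body 229 mm long, 170 wide, flat back 57 mm above the desk. Headstock 84 mm wide, y = 268 to 400 mm, back 56 mm above the desk; tapered peg holes 0 to 3, 11 mm across, at (x, y) = (-25, 298), (25, 298), (-25, 354), (25, 354) mm
- bay (a point): the battery's place (its centre) in the bay let into the ukulele's back, at uke x = 0, y = -40 mm; axes as the uke's. The bay is 54 mm long (along the neck), 32 mm wide, 14 mm deep; this point is 8.75 mm above its floor. The contact studs are on its wall nearest the headstock
- battery_mid (a point): centre of a 9 V block battery lying flat on the desk: 48.5 mm long (its y axis), 26.5 mm wide (x), 17.5 mm high (z), 45 g. Its two terminals are on the +y end. In the bay it stands 3.5 mm above the ukulele's back
- terminals (a point): middle of the battery's terminal end
- door (a joint): battery door's angle, rad: 0 shut, up to 2.3 open over to the +x side; stiff hinge (0.04 N m), stays where left. Hinge line along the neck on the ukulele's back, uke x = +34 mm, y = -92 to +12 mm. The door is a black cap as long as the hinge; shut, it reaches to uke x = -30 mm, its top face 9.5 mm above the ukulele's back, 6 mm of room inside
- tab0 (a joint): travel of tab 0 (m): 0 free, 0.004 snapped down
- tab0_top (a point): snap tab on the battery door's rim (free long edge, nearer the headstock), a grey pad 12 x 16 mm. Point: centre of its top face. Free, its top stands 4 mm above the door's top face; a push of about 8 N on the pad carries it past half-way and it snaps to 4 mm, flush with the door's top, and stays
- tab1 (a joint): travel of tab 1 (m): 0 free, 0.004 snapped down
- tab1_top (a point): snap tab on the battery door's rim (free long edge, farther from the headstock), a grey pad 12 x 16 mm. Point: centre of its top face. Free, its top stands 4 mm above the door's top face; a push of about 8 N on the pad carries it past half-way and it snaps to 4 mm, flush with the door's top, and stays
- tab2 (a joint): travel of tab 2 (m): 0 free, 0.004 snapped down
- tab2_top (a point): snap tab on the battery door's rim (short edge nearest the headstock), a grey pad 16 x 12 mm. Point: centre of its top face. Free, its top stands 4 mm above the door's top face; a push of about 8 N on the pad carries it past half-way and it snaps to 4 mm, flush with the door's top, and stays
- tab3 (a joint): travel of tab 3 (m): 0 free, 0.004 snapped down
- tab3_top (a point): snap tab on the battery door's rim (short edge farthest from the headstock), a grey pad 16 x 12 mm. Point: centre of its top face. Free, its top stands 4 mm above the door's top face; a push of about 8 N on the pad carries it past half-way and it snaps to 4 mm, flush with the door's top, and stays
- peg0_grip (a point): peg in hole 0 (None if absent): black, upright, 30 g. Point: centre of its flat thumb-piece, 22 mm wide (x axis), 9 thick (y), 24 high (z up): grip across the 9 mm. Below: stem 5 mm, then a collar 17 mm across, 4 thick, underside 21 mm under this point, then a shaft tapered 6 deg a side. Loose, the collar stands 5.6 mm above the wood; home, it lies on the wood (this point 77 mm above the desk)
- peg1_grip (a point): peg in hole 1, like peg 0 (None if absent). How pegs behave: friction 0.6; a straight push of 20 N sinks one only about 3 mm and 35 N still leaves it short of home; 12 to 18 N kept up while it turns slowly (under 0.5 rad/s, 0.3 N m), in one to four sweeps of 0.5 to 1.5 rad, to and fro if need be, draws it home, where it stays. Turned without pressure it climbs out again
- peg2_grip (a point): peg in hole 2, like peg 0; None if absent
- peg3_grip (a point): peg in hole 3, like peg 0; None if absent
- earbuds: white earbud case, 68 x 34 x 24 mm, bystander; origin under its middle
- tuner: clip-on tuner, 45 x 30 x 24 mm, bystander; origin under its middle
- string_tin: round aluminium tin, 70 mm across, 24 mm high, bystander; origin under its middle
- mug: white mug, 80 mm across, 92 mm high, bystander; origin under its middle
- mouse: white computer mouse, 112 x 60 x 33 mm, bystander; origin under its middle
- capo: dark steel capo, 75 x 35 x 11 mm, bystander; origin under its middle
There are look-alikes about, which are no part of the job. Leave any blue look-alike of the part that bears battery_mid alone.

How it is judged (in metres and radians):
On the way, in this order (a step that is already met when the one before it is completed fails the run):
1. the battery lies in its bay, terminals towards the headstock (distance between battery_mid and bay below 0.006 m and angle between battery_mid's own z axis and vertical below 0.15 rad and y of terminals in the frame of bay above 0.015 m), for 0.2 s.
2. the battery door is shut over the battery (all of step 1 and value of joint door below 0.05 rad), for 0.2 s.
3. all four snap tabs are down (value of joint door below 0.05 rad and value of joint each of tab0, tab1, tab2, tab3 above 0.003 m), for 0.2 s.
At the end, for the whole second after the job is handed in: Battery in the bay (centre within 6 mm, flat, terminals to the headstock); door shut (under 0.05 rad); all four tabs down over 3 mm; every peg present in its hole, collar under 1 mm above the wood, thumb-piece within 0.25 rad of the neck's direction (all of step 1 and all of step 3 and z of peg0_grip in the frame of uke between 0.074 and 0.078 m and angle between each of peg0_grip, peg1_grip, peg2_grip, peg3_grip's own z axis and vertical below 0.12 rad and angle between the x axis of each of peg0_grip, peg1_grip, peg2_grip, peg3_grip and the y axis of uke, either way round below 0.25 rad and z of peg1_grip in the frame of uke between 0.074 and 0.078 m and z of peg2_grip in the frame of uke between 0.074 and 0.078 m and z of peg3_grip in the frame of uke between 0.074 and 0.078 m); the robot touches nothing.
It fails at once if one of the other things on the desk is moved more than 3 cm (distance of any of earbuds, tuner, string_tin, mug, capo from where it was at the start of the episode above 0.03 m).
Of peg0, peg1, peg2, peg3 only 2 to 4 are there at a start; the rules pass over those that are not, and their reading is None.
At some moment in a run one of battery may be knocked a few centimetres aside while the robot is not near it.
Once in a run the grip may slacken for a moment while it holds something.
It also fails if it takes over 210 s, if anything falls off the work surface, if the arm or the gripper's body presses on something with over 40 N, if the wrist force passes 120 N, or if a joint passes its speed limit or range.

## Robot

A 6-joint arm with a two-finger parallel gripper is mounted at the origin on the work surface. World frame = base frame: x ahead of the robot, y to its left, z up, the work surface at z = 0. Lengths are in mm, angles in rad, forces in N, time in s.
With the tool pointing down it reaches from about 350 to 775 mm from the base axis. Payload 7.3 kg.
Tool frame: the origin (TCP) lies between the finger pads; the fingertips stand 8 mm ahead of it and the grasp point (between the pads) lies 11 mm behind it; y points along the fingers, z is the direction in which the jaws open and shut, and the axes are right-handed (so a half turn about y gives the same grasp; the last joint's range is limited). The gripper opens to 92 mm and grips with 3 to 60 N. Pads are 19 mm wide; open, the fingers measure 130 mm over their backs; the gripper's body (75 mm by 190 mm) begins 47 mm behind the grasp point.
Start: joints at [1.008, 0.342, 1.524, -0, 1.275, -0.146], TCP at [212.527, 480.08, 234.741] pointing down, gripper open.
Joint ranges: [-2.53, 2.53], [-0.77, 2.02], [0.04, 2.7], [-1, 4.14], [0.28, 2.66], [-3.11, 3.11]. Speed limits (rad/s): [2.57, 2.57, 3.14, 3.14, 3.14, 3.14].

## Interface

Orientations are given as [roll, pitch, yaw] about the fixed x, y, z axes, in that order (R = Rz(yaw) Ry(pitch) Rx(roll)).
In Python, from plant import bot, vision, job gives the robot as it stands. The module is installed in compiled form; this text tells all that it offers.
- The arm moves only by the tool arm_command, never from a script. Its argument "deltas" is a list of rows, each a list of 4 numbers: the shift along the tool's x, y, z in m, then the turn about the tool's y in degrees. In form: [[x, y, z, twist], ...]. A call has 1 to 5 rows; each row shifts and turns the commanded pose from where the row before left it, along the tool's axes as they then stand; what a row does not reach is not made up. A row lasts 1/10 s, in which the tool goes at most 50 mm and 8.59 degrees, less where a joint would pass 70% of its speed; a pose out of reach is approached as far as the arm can. A call is refused whole if a number of a shift passes 0.05 or a number of a turn 8.59, either way. A call with a gripper value outside its range is refused whole. "claw" is the closure in counts, from 0 (fully open) to 255 (shut), set as the call begins (left out, the last holds). The fingers move at their own pace and stop on an object; the grip force is fixed at half the most. Time passes only in rows, so rows that do not move let the fingers close. It gives the time, the measured TCP pose, the force and the opening at its end, in the units of the state.
- bot.get_obs(): the state, without advancing time (a new reading comes with each control period).
- vision.capture(name): name is "scene" or "top" or "wrist"; returns a dict with "img" (400x640x3 uint8, red, green, blue), "camera_matrix" (3x3 intrinsics, pixels), "world_to_cam" (4x4, takes a point from world to camera coordinates); the wrist camera has in their place "mount" (4x4, takes a point from camera to tool coordinates, whose origin is the TCP and whose axes are the tool frame's). Camera axes: x right, y down, z forward; pixel columns grow to the right and rows downward; lengths in mm; the calibration is good to about 2 mm. A picture is of the moment at which its call begins: read the wrist's pose just before it. There is no depth.
- job.close_job(): hands the job in, once; it reports no verdict.
Trained networks look in a picture, given as the dict that the camera call returned (one of the last four; its "shot" number tells which), for a name from the list of things; names that differ only in an ending like _2 or _b are one class to them, and where a whole thing is asked for, a point or a joint stands for the part that bears it (a point fixed in the world has none). Each returns a list of dicts, best first, with "confidence" (0 to 1); they miss things now and then, are a little off and sometimes report something else, mostly with a low value. They report only what shows in the picture. A call takes as long as a camera call. They do not tell look-alikes from the thing itself.
- vision.find_in(picture, name): "xyz" ([x, y, z] in mm, in the coordinates of the camera as it stood for that picture, good to about 4 mm: the middle of the surface that is visible of it).
- vision.regions_of(picture, name): "mask" (400x640 bool, what is visible of it).
The state is a dict: "time": time; "joint_positions": joint angles; "dq": joint speeds; "tau": joint torques, N m; "tool_pos": TCP position; "tcp_rot": TCP orientation; "contact_force": force on the tool from outside, world axes, zero at the start; "moment": the same for the moment, N m; "grip_width": finger opening in mm.
Only numpy, scipy, OpenCV 4.12 (cv2) and the standard library are available. Lean on these libraries where they do the work, as an engineer would, in place of code of your own. Each camera call takes 0.05 s, during which the arm holds its last target. There are 200 camera calls.

## Working session

There is one attempt and no reset: what is moved stays moved. The work goes in short steps, Python scripts to look and compute and a tool call to move; the robot and the scene stay as the last step left them, time stands still between calls to the robot, and variables do not carry over. Pictures are saved under pics/ and viewed, about 12 in all and at most 16, crops included, and the job is handed in when it is done.

Besides the shell and the picture viewer there is one more tool, called after "Request:" by a JSON object that holds its "op" and its "data". arm_command: Moves the arm, as the interface text tells. Its arguments: {"type":"object","properties":{"deltas":{"type":"array","items":{"type":"array","items":{"type":"number"}}},"claw":{"type":"number"}},"required":["deltas"]}

```bash
mkdir -p pics; cat > h.py <<'E'
import numpy as np, cv2
from scipy.spatial.transform import Rotation as R
from plant import bot, vision, job
def T_tool(o=None):
    o=o or bot.get_obs(); T=np.eye(4); T[:3,:3]=R.from_euler('xyz',o['tcp_rot']).as_matrix(); T[:3,3]=o['tool_pos']; return T
def cap(n):
    T=T_tool(); p=vision.capture(n)
    p['c2w']=T@np.array(p['mount']) if n=='wrist' else np.linalg.inv(np.array(p['world_to_cam'])); return p
def w(p,c): return (p['c2w']@np.append(c,1))[:3]
def find(p,n,k=3,mc=.2): return [(w(p,d['xyz']).round(0).tolist(),round(d['confidence'],2),px(p,w(p,d['xyz']))) for d in vision.find_in(p,n)[:k] if d['confidence']>mc]
def px(p,x):
    c=np.linalg.inv(p['c2w'])@np.append(x,1); q=np.array(p['camera_matrix'])@c[:3]; return (q[:2]/q[2]).round(0).astype(int).tolist()
def ray(p,u,v,z):
    d=p['c2w'][:3,:3]@np.linalg.inv(np.array(p['camera_matrix']))@[u,v,1]; o=p['c2w'][:3,3]; return o+d*(z-o[2])/d[2]
def save(p,n,crop=None,s=1):
    i=p['img'][:,:,::-1]
    if crop: i=i[crop[1]:crop[3],crop[0]:crop[2]]
    cv2.imwrite('pics/'+n,cv2.resize(i,None,fx=s,fy=s,interpolation=cv2.INTER_CUBIC))
E
python3 - <<'E'
from h import *
o=bot.get_obs(); print(o['time'],o['tcp_rot'],o['grip_width'],o['contact_force']); print(T_tool().round(2).tolist())
p=cap('top'); save(p,'top0.png',s=1.25); print(p['c2w'].round(2).tolist())
for n in ['uke','battery_mid','door','tab0_top','peg0_grip','earbuds','tuner','string_tin','mug','mouse','capo']: print(n,find(p,n,5))
p=cap('scene'); save(p,'sc0.png',s=1.25); print(p['c2w'].round(2).tolist())
for n in ['uke','battery_mid','door','tab0_top','peg0_grip']: print(n,find(p,n,5))
E
```

```text
0.0 [-1.57239330e+00  2.56961476e-04 -4.16865582e-01] 91.7066280501976 [ 0.07870256  0.05889306 -0.45266799]
[[0.91, -0.0, 0.4, 212.3], [-0.4, -0.0, 0.91, 479.71], [-0.0, -1.0, -0.0, 234.01], [0.0, 0.0, 0.0, 1.0]]
[[-0.03, -0.99, 0.14, 379.52], [-1.0, 0.03, 0.01, -31.1], [-0.01, -0.14, -0.99, 1265.52], [0.0, 0.0, 0.0, 1.0]]
uke [([561.0, -163.0, 54.0], 0.88, [361, 196])]
battery_mid [([429.0, 263.0, 16.0], 0.63, [228, 242]), ([487.0, 428.0, 10.0], 0.51, [177, 226])]
door [([590.0, -260.0, 83.0], 0.9, [393, 184]), ([657.0, -412.0, 44.0], 0.49, [438, 164])]
tab0_top []
peg0_grip []
earbuds [([595.0, 377.0, 21.0], 0.63, [193, 192])]
tuner [([713.0, 4.0, 22.0], 0.65, [307, 153]), ([592.0, -256.0, 80.0], 0.5, [392, 184])]
string_tin [([362.0, 59.0, 20.0], 0.94, [292, 262])]
mug [([655.0, -413.0, 40.0], 0.76, [438, 165])]
mouse [([412.0, -447.0, 31.0], 0.92, [453, 241])]
capo [([711.0, 283.0, 10.0], 0.53, [223, 157])]
[[-0.73, 0.38, -0.56, 1126.87], [0.68, 0.43, -0.59, 577.19], [0.02, -0.82, -0.58, 657.54], [0.0, 0.0, 0.0, 1.0]]
uke []
battery_mid [([503.0, 335.0, 14.0], 0.82, [438, 282]), ([498.0, 430.0, 19.0], 0.81, [479, 304]), ([440.0, 276.0, 17.0], 0.74, [432, 255])]
door [([611.0, -228.0, 100.0], 0.6, [254, 171])]
tab0_top [([591.0, -109.0, 56.0], 0.59, [286, 198])]
peg0_grip [([572.0, 98.0, 83.0], 0.54, [345, 223])]
```

View pics/top0.png

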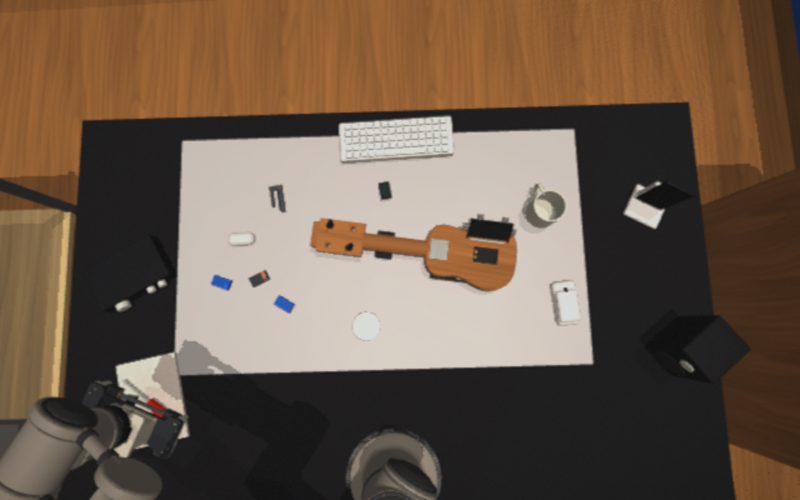

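View pics/sc0.png

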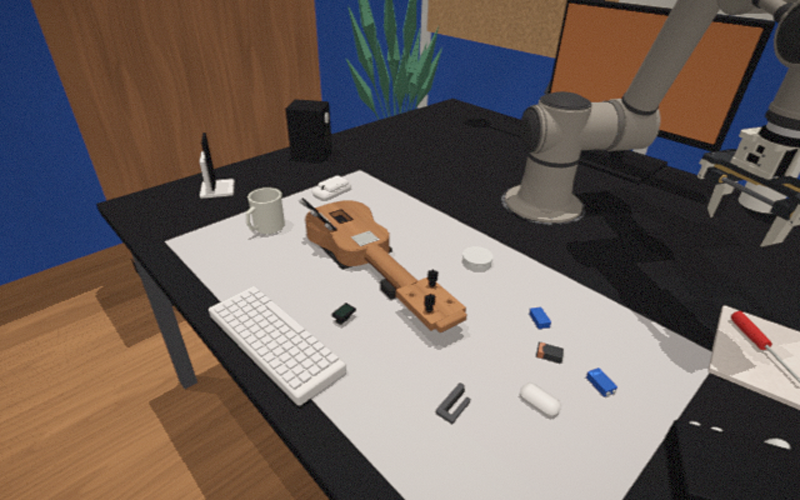

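Decoys: the two blue blocks at (284,304) and (221,283) in the top picture. The real battery is the black/copper block at (259,279), world about (500,335). I count two pegs, at top px (330,223) and (349,246), and the door is open towards +x. I'm moving above the battery for a close look.

Request:
{"op": "arm_command", "data": {"deltas": [[0.04,0,0,0],[0.045,0,-0.005,0],[0.045,0,-0.005,0],[0.045,0,-0.005,0],[0.045,0,0,0]]}}

```text
time: 1.4
tool_pos: [408.9, 376.0, 235.0]
tcp_rot: [-1.571, -0.0, -0.417]
contact_force: [-0.4, -0.3, 0.1]
grip_width: 91.7
```

Request:
{"op": "arm_command", "data": {"deltas": [[0.04,0,0,0],[0.03,0,0,0],[0.01,0,0,0],[0,0,0,0]]}}

```text
time: 1.8
tool_pos: [481.5, 344.3, 234.3]
tcp_rot: [-1.571, 0.0, -0.419]
contact_force: [-0.5, -0.3, -0.5]
grip_width: 91.9
```

```bash
cat >> h.py <<'E'
def go(x,y,z,yawx=None,o=None):
    """needed tool-axis shift (mm) and twist (deg) ; yawx = wanted heading (deg) of tool x axis"""
    T=T_tool(o); d=T[:3,:3].T@(np.array([x,y,z])-T[:3,3]); h=np.degrees(np.arctan2(T[1,0],T[0,0]))
    print('tcp',T[:3,3].round(1),'hx',h.round(1),'shift',d.round(1),'twist(about tool y=down)',None if yawx is None else round(-(((yawx-h)+180)%360-180),1))
E
python3 - <<'E'
from h import *
o=bot.get_obs();print(o['time'],o['tool_pos'],o['tcp_rot'])
p=cap('wrist'); save(p,'w1.png'); print(p['c2w'].round(2).tolist(),np.array(p['mount']).round(2).tolist())
print(find(p,'battery_mid'),find(p,'terminals'))
t=cap('top'); print('top rays', ray(t,207,223,10), 'bay',ray(t,388,205,57))
for n in ['peg0_grip','uke']: print(find(t,n))
save(t,'t1.png',(230,150,430,250),4)
E
```

```text
1.8 [481.46290958 344.29535868 234.28589616] [-1.57110941e+00  4.95870130e-04 -4.18780045e-01]
[[0.41, 0.87, 0.27, 407.55], [0.91, -0.39, -0.12, 378.67], [-0.0, 0.3, -0.95, 385.61], [0.0, 0.0, 0.0, 1.0]] [[-0.0, 0.95, 0.3, -81.58], [0.0, -0.3, 0.95, -151.29], [1.0, 0.0, -0.0, 1.3], [0.0, 0.0, 0.0, 1.0]]
[([430.0, 272.0, 21.0], 0.95, [244, 164]), ([492.0, 336.0, 19.0], 0.84, [312, 187]), ([490.0, 428.0, 21.0], 0.66, [379, 157])] [([494.0, 333.0, 19.0], 0.94, [311, 190]), ([485.0, 433.0, 17.0], 0.75, [381, 152]), ([430.0, 266.0, 19.0], 0.63, [241, 165])]
top rays [493.30079195 332.38991819  10.        ] bay [ 529.31935302 -244.99856153   57.        ]
[]
[([561.0, -159.0, 56.0], 0.67, [360, 196])]
```

View pics/w1.png

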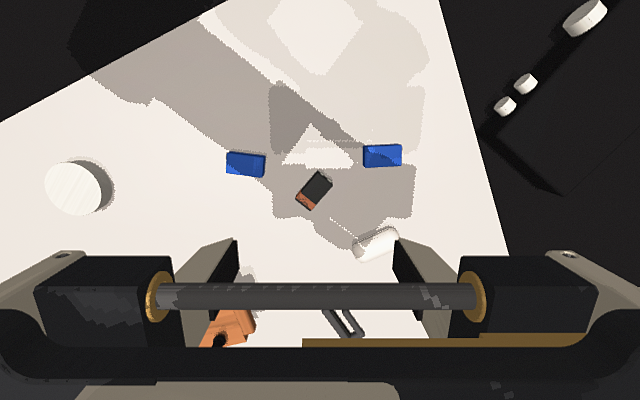

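View pics/t1.png

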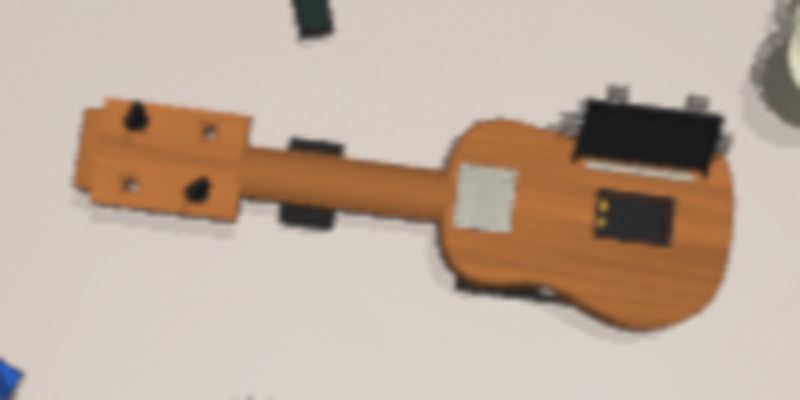

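The real battery is at wrist px (314,190), black with its copper end at lower left, and its terminals don't show yet. The pegs are peg3 at (135,118) and peg0 at (197,190); the empty holes are at (209,131) and (130,184). I'm descending to look closer.

Request:
{"op": "arm_command", "data": {"deltas": [[0,0.04,-0.005,0],[0,0.04,0,0],[0,0.03,0,0],[0,0,0,0]]}}

```text
time: 2.5
tool_pos: [475.7, 339.5, 120.9]
tcp_rot: [-1.577, 0.005, -0.416]
contact_force: [0.3, 0.0, 0.7]
grip_width: 91.5
```

```bash
python3 - <<'E'
from h import *
p=cap('wrist'); save(p,'w2.png',(200,60,460,270),3)
go(493,333,130,0)
for n in ['battery_mid','terminals']: print(n,find(p,n))
for d in vision.regions_of(p,'battery_mid')[:3]:
    m=d['mask'].astype(np.uint8); c=cv2.minAreaRect(cv2.findNonZero(m)); b=cv2.boxPoints(c)
    W=np.array([ray(p,u,v,12)[:2] for u,v in b]); e=[W[1]-W[0],W[2]-W[1]]; k=int(np.linalg.norm(e[1])>np.linalg.norm(e[0]))
    print(d['confidence'],np.array(c[0]).round(),W.mean(0).round(1),[np.linalg.norm(x).round(1) for x in e],'heading long',np.degrees(np.arctan2(e[k][1],e[k][0])).round(1))
t=cap('top')
H=[(282.25,182.75,56,25,298),(262.5,196,56,-25,354),(388.5,204.25,43,0,-40)]
P=np.array([ray(t,u,v,z)[:2] for u,v,z,_,_ in H]); U=np.array([h[3:] for h in H],float)
r=P-P.mean(0);q=U-U.mean(0); a=np.arctan2((q[:,0]*r[:,1]-q[:,1]*r[:,0]).sum(),(q*r).sum())
Rm=np.array([[np.cos(a),-np.sin(a)],[np.sin(a),np.cos(a)]]); o=P.mean(0)-Rm@U.mean(0)
print('uke',o.round(1),np.degrees(a).round(2),'resid',(P-(U@Rm.T+o)).round(1).tolist())
for n,u in dict(bay=(0,-40),peg0=(-25,298),peg3=(25,354),hinge=(34,-40)).items(): print(n,(Rm@u+o).round(1))
E
```

```text
tcp [477.4 340.3 123.6] hx -23.8 shift [17.3 -6.4 -0.4] twist(about tool y=down) -23.8
battery_mid [([489.0, 337.0, 17.0], 0.84, [318, 218]), ([430.0, 270.0, 19.0], 0.56, [222, 190]), ([607.0, 366.0, 26.0], 0.41, [393, 313])]
terminals [([494.0, 335.0, 21.0], 0.89, [318, 225]), ([487.0, 429.0, 18.0], 0.83, [414, 177]), ([429.0, 269.0, 17.0], 0.67, [221, 189])]
0.82 [225. 190.] [431.2 269.2] [np.float64(30.0), np.float64(49.3)] heading long 59.5
0.8 [417. 179.] [492.2 432.6] [np.float64(49.7), np.float64(30.7)] heading long 67.7
0.76 [320. 226.] [498.6 334.7] [np.float64(51.1), np.float64(29.5)] heading long 114.3
uke [ 539.6 -208.4] -8.74 resid [[-0.2, 0.8], [0.3, 0.4], [-0.2, -1.3]]
bay [ 533.6 -247.9]
peg0 [560.2  90. ]
peg3 [618.1 137.7]
hinge [ 567.2 -253.1]
```

View pics/w2.png

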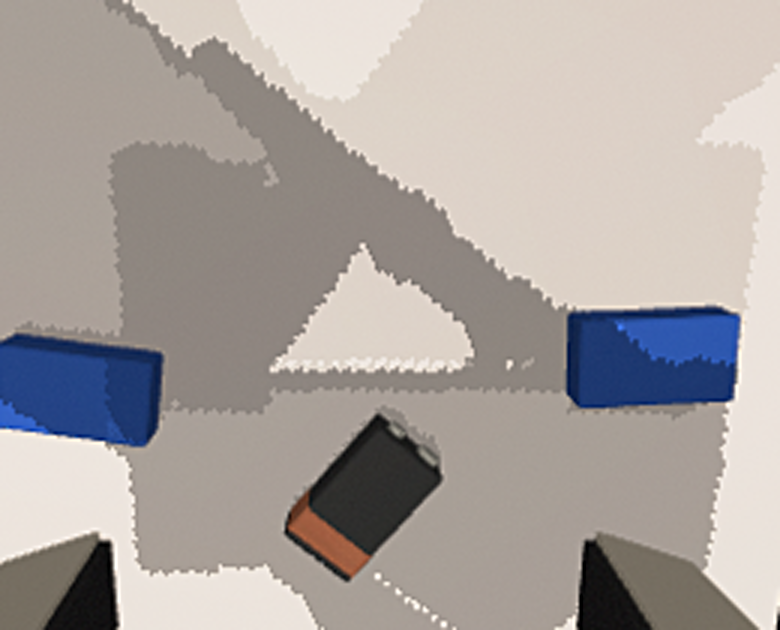

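The terminals (grey studs, crop (415,440)) point to world heading about 114°. I'll grip along the battery's length, so the wide gripper body stays clear of the open door. Next I turn to tool-x heading 24° and look again.

Request:
{"op": "arm_command", "data": {"deltas": [[0.005,0,0,-8],[0.004,0,0,-8],[0.004,0,0,-8],[0,0,0,-8],[0,0,0,-8]]}}

```text
time: 3.25
tool_pos: [492.0, 337.1, 126.6]
tcp_rot: [-1.57, -0.003, 0.287]
contact_force: [-0.6, 0.9, -0.1]
grip_width: 92.2
```

Request:
{"op": "arm_command", "data": {"deltas": [[0,0,0,-8],[0,0.02,0,0],[0,0,0,0],[0,0,0,0]]}}

```text
time: 3.65
tool_pos: [491.4, 336.9, 105.8]
tcp_rot: [-1.571, -0.001, 0.421]
contact_force: [0.5, 0.0, 0.2]
grip_width: 91.7
```

```bash
cat >> h.py <<'E'
def rect(p,n,z,near):
    for d in vision.regions_of(p,n)[:4]:
        m=d['mask'].astype(np.uint8); c=cv2.minAreaRect(cv2.findNonZero(m)); b=cv2.boxPoints(c)
        W=np.array([ray(p,u,v,z)[:2] for u,v in b]); e=[W[1]-W[0],W[2]-W[1]]; k=int(np.linalg.norm(e[1])>np.linalg.norm(e[0]))
        if np.linalg.norm(W.mean(0)-near)<60: print(round(d['confidence'],2),'px',np.array(c[0]).round(),W.mean(0).round(1),[np.linalg.norm(x).round(1) for x in e],'heading',np.degrees(np.arctan2(e[k][1],e[k][0])).round(1))
E
python3 - <<'E'
from h import *
p=cap('wrist'); save(p,'w3.png',(220,130,420,330),3)
rect(p,'battery_mid',14,(495,335)); print(find(p,'battery_mid'))
for q in [(0,0),(0,-24.25),(0,24.25)]: pass
go(496.6,335.5,18.5,24.3)
T=T_tool(); print('px of TCP ground axis',px(p,[T[0,3],T[1,3],17.5]))
E
```

```text
0.62 px [310. 212.] [497.5 335.2] [np.float64(47.9), np.float64(30.7)] heading 118.8
[([492.0, 335.0, 18.0], 0.98, [313, 208]), ([481.0, 413.0, 18.0], 0.72, [399, 232]), ([432.0, 269.0, 19.0], 0.66, [265, 108])]
tcp [491.7 337.  106. ] hx 24.1 shift [ 3.7 87.5 -3.4] twist(about tool y=down) -0.2
px of TCP ground axis [314, 209]
```

View pics/w3.png

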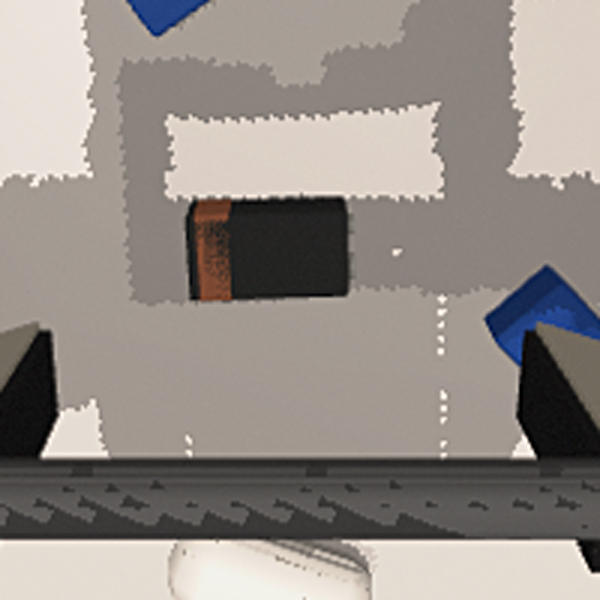

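The battery lies along the jaw axis: centre at px (310,213), TCP axis at (314,209). I'm descending to grasp it with the jaws partly closed, which keeps clear of the blue block at lower right.

Request:
{"op": "arm_command", "data": {"deltas": [[0.004,0.03,-0.0035,0],[0,0.03,0,0],[0,0.02,0,0],[0,0.0075,0,0],[0,0,0,0]], "claw": 60}}

```text
time: 4.3
tool_pos: [496.0, 335.1, 16.9]
tcp_rot: [-1.571, 0.001, 0.421]
contact_force: [-0.1, -0.5, 0.5]
grip_width: 70.2
```

Request:
{"op": "arm_command", "data": {"deltas": [[0,0,0,0],[0,0,0,0],[0,0,0,0],[0,0,0,0],[0,0,0,0]], "claw": 170}}

```text
time: 4.8
tool_pos: [496.8, 335.3, 18.3]
tcp_rot: [-1.571, -0.002, 0.421]
contact_force: [-0.8, -0.5, 5.7]
grip_width: 47.9
```

Request:
{"op": "arm_command", "data": {"deltas": [[0,0,0,0],[0,0,0,0],[0,-0.01,0,0],[0,-0.02,0,0],[0,0,0,0]]}}

```text
time: 5.3
tool_pos: [497.7, 336.0, 49.9]
tcp_rot: [-1.57, -0.005, 0.421]
contact_force: [-0.2, 1.0, 0.0]
grip_width: 47.7
```

Request:
{"op": "arm_command", "data": {"deltas": [[0,-0.03,0,0],[0,-0.04,0,0],[0,-0.04,0,0],[0,-0.03,0,0],[-0.01,0,-0.02,0]]}}

```text
time: 5.8
tool_pos: [497.2, 315.3, 191.7]
tcp_rot: [-1.57, -0.01, 0.423]
contact_force: [1.0, -0.5, -0.8]
grip_width: 47.7
```

Request:
{"op": "arm_command", "data": {"deltas": [[-0.015,0,-0.04,0],[-0.015,0,-0.04,0],[-0.015,0,-0.04,0],[-0.015,0,-0.04,0],[-0.015,0,-0.04,0]]}}

```text
time: 6.3
tool_pos: [508.2, 98.0, 186.8]
tcp_rot: [-1.571, 0.0, 0.421]
contact_force: [0.3, 0.8, 0.2]
grip_width: 47.7
```

Request:
{"op": "arm_command", "data": {"deltas": [[-0.015,0,-0.04,0],[-0.015,0,-0.04,0],[-0.015,0,-0.04,0],[-0.015,0,-0.04,0],[-0.015,0,-0.04,0]]}}

```text
time: 6.8
tool_pos: [521.5, -115.2, 186.8]
tcp_rot: [-1.57, 0.0, 0.421]
contact_force: [0.2, 0.7, -0.2]
grip_width: 47.6
```

Request:
{"op": "arm_command", "data": {"deltas": [[-0.015,0,-0.04,0],[-0.015,0,-0.04,0],[-0.015,0,-0.03,0],[0,0,-0.018,0],[0,0,0,8.2]]}}

```text
time: 7.3
tool_pos: [533.1, -251.5, 186.3]
tcp_rot: [-1.571, 0.0, 0.273]
contact_force: [0.2, -0.0, -1.7]
grip_width: 47.8
```

Request:
{"op": "arm_command", "data": {"deltas": [[0,0,0,8.2],[0,0,0,8.2],[0,0,0,8.2],[0,0,0,0],[0,0,0,0]]}}

```text
time: 7.8
tool_pos: [532.9, -248.7, 186.8]
tcp_rot: [-1.57, 0.0, -0.148]
contact_force: [0.1, -0.1, -0.4]
grip_width: 47.2
```

```bash
python3 - <<'E'
from h import *
p=cap('wrist'); save(p,'w4.png',s=1.25)
go(533.6,-247.9,100,-8.7); o=bot.get_obs(); print(o['grip_width'],o['time'],p['c2w'].round(1).tolist())
for n in ['battery_mid','terminals','bay','uke','door','tab0_top','tab2_top','tab3_top']: print(n,find(p,n))
E
```

```text
tcp [ 533.  -248.7  186.9] hx -8.5 shift [ 0.5 86.9  0.9] twist(about tool y=down) 0.2
47.09836102037953 7.85 [[0.1, 0.9, 0.3, 452.8], [1.0, -0.1, -0.0, -235.7], [0.0, 0.3, -1.0, 338.1], [0.0, 0.0, 0.0, 1.0]]
battery_mid [([525.0, -249.0, 187.0], 0.59, [311, 247])]
terminals [([529.0, -251.0, 188.0], 0.91, [308, 255]), ([607.0, -234.0, 94.0], 0.68, [341, 279])]
bay [([526.0, -249.0, 189.0], 0.73, [311, 250]), ([544.0, -166.0, 63.0], 0.62, [400, 196])]
uke [([543.0, -165.0, 57.0], 0.8, [399, 194]), ([531.0, -250.0, 188.0], 0.71, [311, 258])]
door [([605.0, -235.0, 95.0], 0.58, [340, 278])]
tab0_top []
tab2_top []
tab3_top [([543.0, -169.0, 57.0], 0.36, [395, 194])]
```

View pics/w4.png

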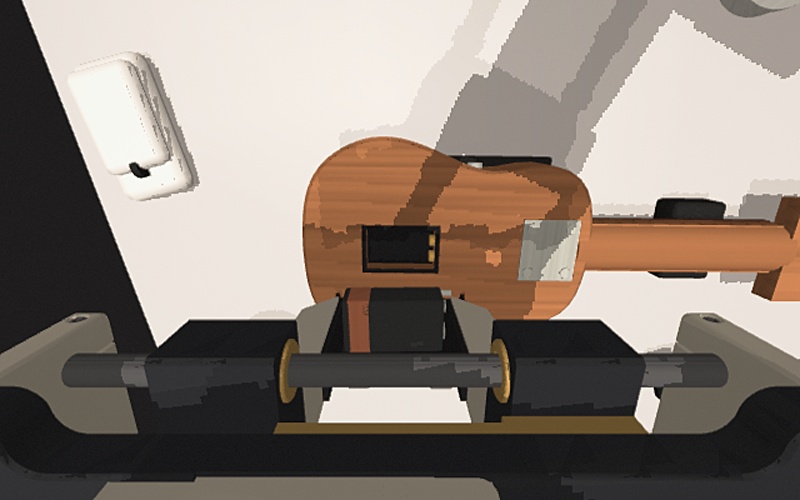

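The battery is held with its terminals on the right, towards the headstock. The bay rim in the 800-px view spans (362..440, 226..272), with the studs on the right. I'll compute the offset.

```bash
python3 - <<'E'
from h import *
p=cap('wrist'); g=p['img'].astype(int)
b=np.array([ray(p,u/1.25,v/1.25,57) for u,v in [(362,226),(440,226),(440,272),(362,272)]]); print('bay',b.mean(0).round(1),'L',np.linalg.norm(b[1]-b[0]),'W',np.linalg.norm(b[2]-b[1]), 'head',np.degrees(np.arctan2(*(b[1]-b[0])[1::-1])))
f=np.array([ray(p,u/1.25,v/1.25,186) for u,v in [(346,290),(442,290),(442,352),(346,352)]]); print('bat',f.mean(0).round(1),np.linalg.norm(f[1]-f[0]),np.linalg.norm(f[2]-f[1]))
save(p,'w5.png',(230,160,400,300),4)
E
```

```text
bay [ 537.9 -242.9   57. ] L 60.82843375200553 W 38.23646115818258 head 81.34089952913095
bat [ 532.8 -247.7  186. ] 42.830979615610794 31.675876797743346
```

View pics/w5.png

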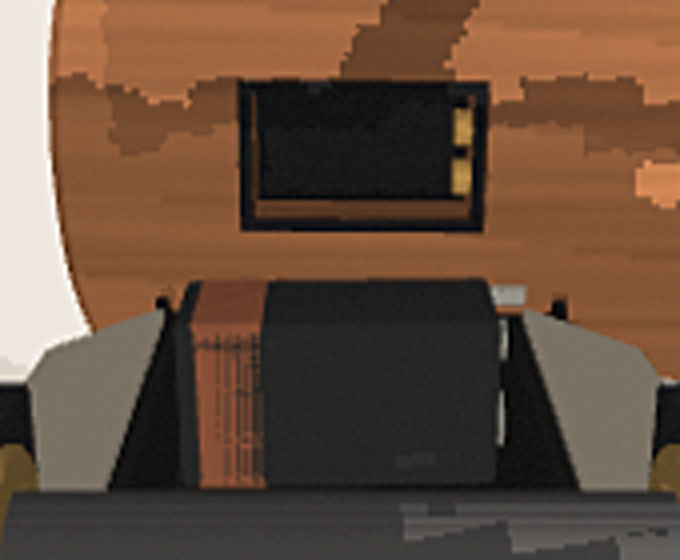

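```bash
python3 - <<'E'
from h import *
p=cap('wrist'); print(np.array(p['camera_matrix']).round(1).tolist())
T=T_tool()
for off in (-1,5,9):   # tool-y of the battery top face
  for yy in (off,off+17.5):
    print(off,yy,[[((np.array(px(p,(T@[sx*13.25,yy,sz*24.25,1])[:3]))-[230,160])*4).tolist() for sz in (-1,1)] for sx in (-1,1)])
print('tips',[((np.array(px(p,(T@[sx*9.5,8,sz*23.8,1])[:3]))-[230,160])*4).tolist() for sx in(-1,1) for sz in (-1,1)])
E
```

```text
[[295.8, 0.0, 315.4], [0.0, 295.8, 202.7], [0.0, 0.0, 1.0]]
-1 -1 [[[156, 312], [508, 312]], [[168, 480], [500, 480]]]
-1 16.5 [[[176, 268], [492, 268]], [[180, 420], [488, 420]]]
5 5 [[[164, 296], [504, 296]], [[172, 460], [496, 460]]]
5 22.5 [[[180, 252], [488, 252]], [[188, 404], [484, 404]]]
9 9 [[[168, 284], [500, 284]], [[176, 444], [492, 444]]]
9 26.5 [[[184, 244], [484, 244]], [[188, 392], [480, 392]]]
tips [[172, 312], [496, 312], [176, 428], [492, 428]]
```

Geometry is consistent apart from about 2 mm of camera bias. I'm descending to just above the back and will look again there.

Request:
{"op": "arm_command", "data": {"deltas": [[0.002,0.03,0.002,0],[0.001,0.03,0.001,0],[0,0.025,0,0],[0,0.007,0,0],[0,0,0,0]]}}

```text
time: 8.85
tool_pos: [536.1, -246.1, 94.5]
tcp_rot: [-1.57, 0.002, -0.151]
contact_force: [-0.4, 0.7, -0.3]
grip_width: 47.8
```

```bash
python3 - <<'E'
from h import *
o=bot.get_obs();print(o['tool_pos'],o['grip_width'],o['contact_force'])
p=cap('wrist'); save(p,'w6.png',(200,140,440,320),3.3)
T=T_tool()
f=lambda P:((np.array(px(p,P))-[200,140])*3.3).round().tolist()
for yy in (-1,16.5): print('bat',yy,[[f((T@[sx*13.25,yy,sz*24.25,1])[:3]) for sz in (-1,1)] for sx in (-1,1)])
E
```

```text
[ 536.09347745 -246.08713438   94.49354906] 47.75899305220752 [-0.37042189  0.68587834 -0.33403166]
bat -1 [[[228.0, 333.0], [518.0, 333.0]], [[234.0, 472.0], [512.0, 472.0]]]
bat 16.5 [[[241.0, 294.0], [505.0, 290.0]], [[248.0, 419.0], [498.0, 419.0]]]
```

View pics/w6.png

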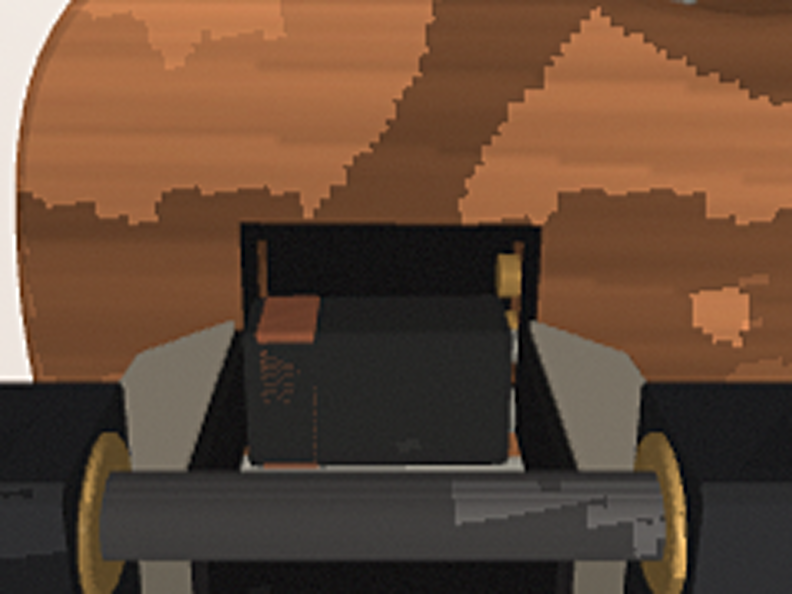

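```bash
python3 - <<'E'
from h import *
p=cap('wrist'); T=T_tool()
for u,v in [(242,225),(540,225)]:
    P=ray(p,200+u/3.3,140+v/3.3,57); print('rim edge in tool',(np.linalg.inv(T)@np.append(P,1))[:3].round(1))
E
```

```text
rim edge in tool [-18.1  39.4 -27.1]
rim edge in tool [-18.1  39.4  34.1]
```

Request:
{"op": "arm_command", "data": {"deltas": [[0.001,0.01,0.0017,0],[0,0.008,0,0],[0,0.004,0,0],[0,0.002,0,0],[0,0,0,0]]}}

```text
time: 9.45
tool_pos: [537.5, -244.7, 70.8]
tcp_rot: [-1.57, 0.001, -0.151]
contact_force: [-0.2, -0.6, -0.2]
grip_width: 47.5
```

Request:
{"op": "arm_command", "data": {"deltas": [[0,0.002,0,0],[0,0.001,0,0],[0,0,0,0]]}}

```text
time: 9.75
tool_pos: [537.7, -244.8, 68.2]
tcp_rot: [-1.571, -0.0, -0.152]
contact_force: [-0.9, -0.3, -0.5]
grip_width: 47.5
```

No contact force, and the battery bottom is about 7 mm inside the bay. I'm releasing, then pressing it down with the closed jaws.

Request:
{"op": "arm_command", "data": {"deltas": [[0,0.0015,0,0],[0,0,0,0],[0,0,0,0]]}}

```text
time: 10.05
tool_pos: [537.7, -244.7, 66.6]
tcp_rot: [-1.571, 0.0, -0.152]
contact_force: [-0.8, -0.8, -0.8]
grip_width: 47.5
```

Request:
{"op": "arm_command", "data": {"deltas": [[0,0,0,0],[0,0,0,0],[0,0,0,0],[0,-0.03,0,0],[0,-0.03,0,0]], "claw": 70}}

```text
time: 10.55
tool_pos: [537.2, -244.5, 126.7]
tcp_rot: [-1.57, 0.002, -0.152]
contact_force: [1.5, -0.0, -0.3]
grip_width: 66.1
```

Request:
{"op": "arm_command", "data": {"deltas": [[-0.01,-0.02,0,0],[-0.02,0,0,0],[0,0,0,0],[0,0,0,0]], "claw": 255}}

```text
time: 10.95
tool_pos: [508.2, -240.3, 146.9]
tcp_rot: [-1.571, -0.001, -0.152]
contact_force: [0.5, -0.4, -0.2]
grip_width: 39.1
```

```bash
python3 - <<'E'
from h import *
p=cap('wrist'); save(p,'w7.png',(120,100,500,385),2.1)
print(T_tool()[:3,3])
for n in ['battery_mid','terminals','door','tab0_top','tab1_top','mug']: print(n,find(p,n))
E
```

```text
[ 508.49152654 -240.38099629  146.60538901]
battery_mid [([532.0, -245.0, 61.0], 0.55, [313, 237])]
terminals [([534.0, -250.0, 64.0], 0.74, [307, 240])]
door [([598.0, -252.0, 87.0], 0.83, [316, 320])]
tab0_top []
tab1_top []
mug [([414.0, -437.0, 30.0], 0.29, [78, 131])]
```

View pics/w7.png

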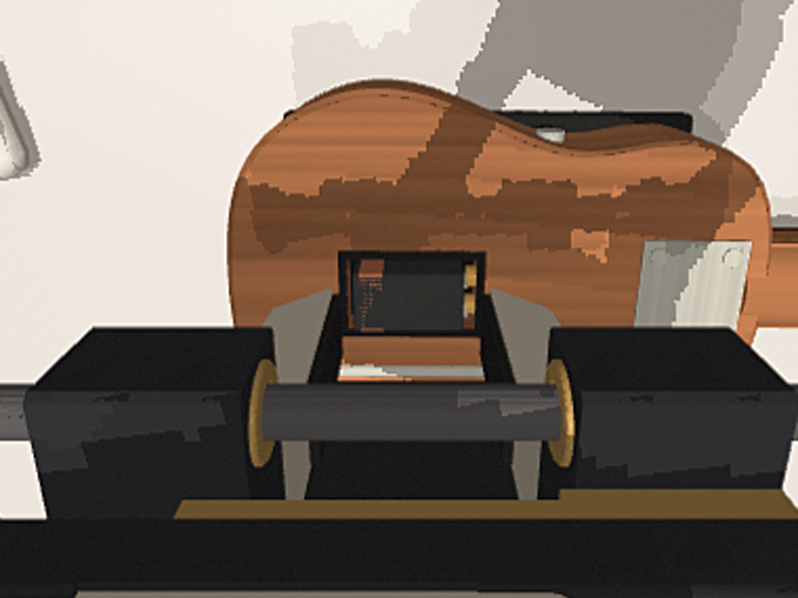

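The battery lies in the bay with its terminals and copper bands the right way round, at crop (345-480, 255-330). I'm pressing it lightly while I work out the door angle from the top view.

Request:
{"op": "arm_command", "data": {"deltas": [[0.015,0.02,0,0],[0.015,0.02,0,0],[0,0.02,0,0],[0,0.01,0,0],[0,0.005,0,0]]}}

```text
time: 11.8
tool_pos: [537.2, -244.4, 70.5]
tcp_rot: [-1.57, 0.002, -0.151]
contact_force: [0.2, -0.6, 0.4]
grip_width: 0.2
```

Request:
{"op": "arm_command", "data": {"deltas": [[0,0.003,0,0],[0,0.001,0,0],[0,0,0,0]]}}

```text
time: 12.1
tool_pos: [538.0, -245.0, 68.8]
tcp_rot: [-1.571, -0.002, -0.152]
contact_force: [-1.1, 0.3, 2.6]
grip_width: -0.1
```

```bash
python3 - <<'E'
from h import *
t=cap('top')
B=np.array([537.6,-244.8]); ux=np.array([.988,-.152])
for (u,v) in [(393.25,176.75),(230+617/4,150+88/4)]:
  for a in np.arange(1.5,2.35,.1):
    z=57+64*np.sin(a); P=ray(t,u,v,z)[:2]; x=(P-B)@ux-34
    print(round(a,2),'dx ray',x.round(1),'expected r64',(-64*np.cos(a)).round(1),'r76',(-76*np.cos(a)).round(1))
E
```

```text
1.5 dx ray 34.6 expected r64 -4.5 r76 -5.4
1.6 dx ray 34.6 expected r64 1.9 r76 2.2
1.7 dx ray 34.7 expected r64 8.2 r76 9.8
1.8 dx ray 34.9 expected r64 14.5 r76 17.3
1.9 dx ray 35.3 expected r64 20.7 r76 24.6
2.0 dx ray 35.8 expected r64 26.6 r76 31.6
2.1 dx ray 36.5 expected r64 32.3 r76 38.4
2.2 dx ray 37.3 expected r64 37.7 r76 44.7
2.3 dx ray 38.2 expected r64 42.6 r76 50.6
1.5 dx ray 45.6 expected r64 -4.5 r76 -5.4
1.6 dx ray 45.6 expected r64 1.9 r76 2.2
1.7 dx ray 45.7 expected r64 8.2 r76 9.8
1.8 dx ray 46.0 expected r64 14.5 r76 17.3
1.9 dx ray 46.4 expected r64 20.7 r76 24.6
2.0 dx ray 47.0 expected r64 26.6 r76 31.6
2.1 dx ray 47.7 expected r64 32.3 r76 38.4
2.2 dx ray 48.5 expected r64 37.7 r76 44.7
2.3 dx ray 49.4 expected r64 42.6 r76 50.6
```

The battery top gives 2.6 N at tip z about 60.5, so it is seated. The door angle is about 2.2. I'm going over the door and down on its far (+x) side.

Request:
{"op": "arm_command", "data": {"deltas": [[0,-0.04,0,0],[0,-0.04,0,0],[0.03,-0.005,0,0],[0.04,0,0,0],[0.035,0,0,0]]}}

```text
time: 12.65
tool_pos: [643.3, -261.2, 154.5]
tcp_rot: [-1.572, -0.003, -0.152]
contact_force: [1.4, -0.3, -0.4]
grip_width: 0.5
```

Request:
{"op": "arm_command", "data": {"deltas": [[0.012,0,0,0],[0,0,0,0],[0,0.03,0,0],[0,0.02,0,0],[0,0.013,0,0]]}}

```text
time: 13.15
tool_pos: [651.9, -262.1, 88.3]
tcp_rot: [-1.57, 0.002, -0.152]
contact_force: [-0.4, 0.8, 0.0]
grip_width: 0.8
```

Request:
{"op": "arm_command", "data": {"deltas": [[-0.01,0,0,0],[-0.01,0,0,0],[-0.01,0,0,0],[-0.01,0,0,0],[-0.01,0,0,0]]}}

```text
time: 13.65
tool_pos: [604.3, -255.4, 91.5]
tcp_rot: [-1.572, -0.004, -0.152]
contact_force: [1.0, 0.4, 0.8]
grip_width: 0.5
```

Request:
{"op": "arm_command", "data": {"deltas": [[-0.01,0,0,0],[-0.01,0,0,0],[-0.01,0,0,0],[-0.01,0,0,0],[0,0,0,0]]}}

```text
time: 14.15
tool_pos: [563.5, -248.9, 90.8]
tcp_rot: [-1.571, -0.001, -0.152]
contact_force: [-0.9, 0.2, 0.9]
grip_width: 0.2
```

Request:
{"op": "arm_command", "data": {"deltas": [[-0.01,-0.002,0,0],[-0.01,-0.002,0,0],[-0.01,0,0,0],[-0.01,0,0,0],[0,0,0,0]]}}

```text
time: 14.65
tool_pos: [523.3, -242.4, 93.6]
tcp_rot: [-1.57, 0.002, -0.152]
contact_force: [-0.5, 0.4, -0.9]
grip_width: 0.4
```

```bash
python3 - <<'E'
from h import *
t=cap('top'); s=cap('scene'); print(T_tool()[:3,3])
a=t['img'][150:230,340:440,::-1]; b=s['img'][100:220,200:350,::-1]
cv2.imwrite('pics/d1.png',np.hstack([cv2.resize(a,(400,320),interpolation=2),cv2.resize(b,(400,320),interpolation=2)]))
E
```

```text
[ 524.69352863 -242.87910356   93.78826565]
```

View pics/d1.png

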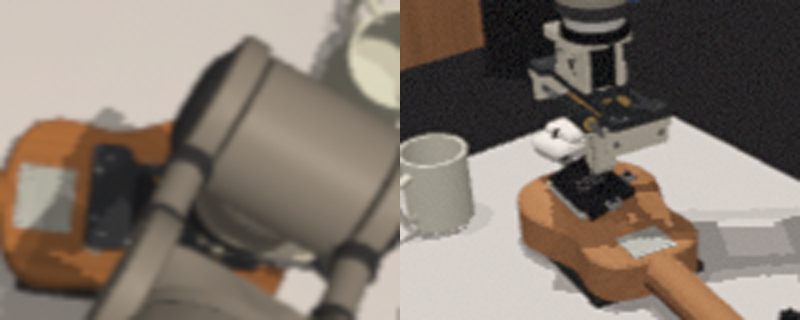

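The door is swung over and lies tilted under the finger, nearly shut. I'm pressing it down.

Request:
{"op": "arm_command", "data": {"deltas": [[0,0.004,0,0],[0,0.004,0,0],[0,0.004,0,0],[0,0.004,0,0],[0,0,0,0]]}}

```text
time: 15.25
tool_pos: [524.6, -242.5, 76.8]
tcp_rot: [-1.57, 0.001, -0.151]
contact_force: [0.0, -0.5, 0.4]
grip_width: 0.7
```

Request:
{"op": "arm_command", "data": {"deltas": [[0,0.002,0,0],[0,0.001,0,0],[0,0.001,0,0],[0,0,0,0],[0,0,0,0]]}}

```text
time: 15.75
tool_pos: [524.9, -242.8, 74.7]
tcp_rot: [-1.571, -0.001, -0.151]
contact_force: [-1.7, 1.1, 7.7]
grip_width: 0.5
```

Request:
{"op": "arm_command", "data": {"deltas": [[0,-0.03,0,0],[0,-0.04,0,0],[0,-0.04,0,0],[0,0,0,0],[0,0,0,0]]}}

```text
time: 16.25
tool_pos: [525.2, -243.0, 184.6]
tcp_rot: [-1.572, -0.002, -0.151]
contact_force: [-0.3, 0.3, 0.5]
grip_width: 1.0
```

```bash
python3 - <<'E'
from h import *
p=cap('wrist'); save(p,'w8.png',(200,100,440,280),3.3); print(T_tool()[:3,3])
for n in ['tab0_top','tab1_top','tab2_top','tab3_top']: print(n,find(p,n,5))
E
```

```text
[ 524.5458405  -242.60939999  183.30476082]
tab0_top [([504.0, -209.0, 70.0], 0.67, [347, 173])]
tab1_top [([492.0, -269.0, 74.0], 0.73, [280, 170])]
tab2_top [([546.0, -183.0, 71.0], 0.47, [380, 213])]
tab3_top [([529.0, -299.0, 71.0], 0.49, [256, 213])]
```

View pics/w8.png

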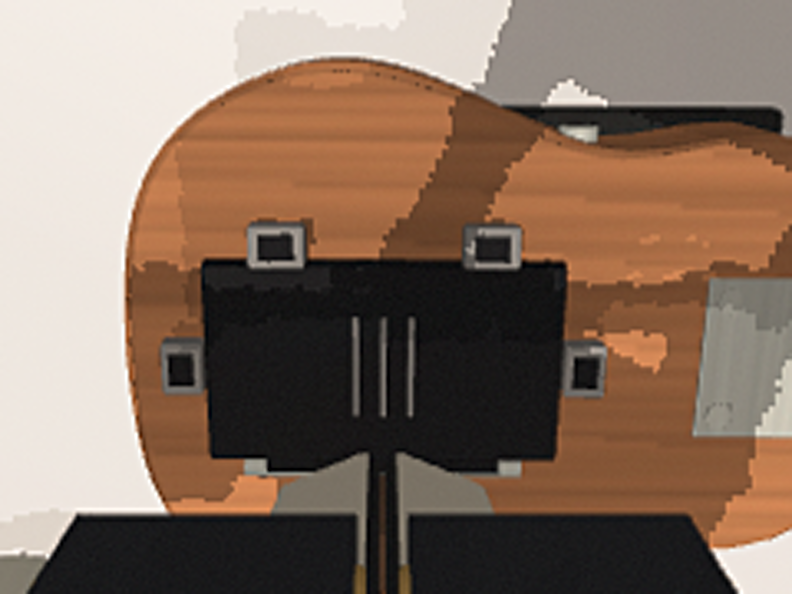

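The door is shut. The tabs are at crop px (276,245) tab1, (494,245) tab0, (180,366) tab3 and (586,368) tab2. I'll compute the tool offsets.

```bash
python3 - <<'E'
from h import *
p=cap('wrist'); T=T_tool()
B=np.array([537.6,-244.8]); a=np.radians(-8.7); Rm=np.array([[np.cos(a),-np.sin(a)],[np.sin(a),np.cos(a)]])
for n,(u,v) in dict(t1=(276,245),t0=(494,245),t3=(181,366),t2=(586,369)).items():
    P=ray(p,200+u/3.3,100+v/3.3,70.5); print(n,'tool',(np.linalg.inv(T)@np.append(P,1))[:3].round(1),'uke',(Rm.T@(P[:2]-B)+[0,-40]).round(1))
P=[ray(p,200+u/3.3,100+v/3.3,66.5) for u,v in [(204,262),(566,262)]]; print([(Rm.T@(q[:2]-B)+[0,-40]).round(1) for q in P])
E
```

```text
t1 tool [-25.7 112.  -27.4] uke [-39.3 -67.1]
t0 tool [-25.7 112.1  32.4] uke [-39.3  -7.3]
t3 tool [  9.3 111.9 -55.6] uke [ -4.2 -95.3]
t2 tool [ 10.3 112.   59.9] uke [-3.3 20.2]
[array([-33.6, -87.8]), array([-33.6,  13.5])]
```

Request:
{"op": "arm_command", "data": {"deltas": [[-0.012,0.03,0.015,0],[-0.0125,0.04,0.015,0],[0,0.024,0,0],[0,0.012,0,0],[0,0,0,0]]}}

```text
time: 17.05
tool_pos: [504.7, -209.2, 76.5]
tcp_rot: [-1.57, 0.002, -0.152]
contact_force: [0.6, 0.2, 0.4]
grip_width: 0.3
```

Request:
{"op": "arm_command", "data": {"deltas": [[0,0.001,0,0],[0,0.001,0,0],[0,0.001,0,0],[0,0.001,0,0],[0,0,0,0]]}}

```text
time: 17.55
tool_pos: [505.6, -209.9, 74.6]
tcp_rot: [-1.571, -0.002, -0.152]
contact_force: [-0.8, 0.6, 3.2]
grip_width: 0.0
```

Request:
{"op": "arm_command", "data": {"deltas": [[0,0.001,0,0],[0,0.0005,0,0],[0,0,0,0]]}}

```text
time: 17.85
tool_pos: [505.7, -209.8, 74.2]
tcp_rot: [-1.572, -0.002, -0.151]
contact_force: [-3.3, 1.2, 13.8]
grip_width: 0.6
```

Request:
{"op": "arm_command", "data": {"deltas": [[0,-0.02,0,0],[0,0,-0.03,0],[0,0,-0.029,0],[0,0.01,0,0],[0,0.006,0,0]]}}

```text
time: 18.35
tool_pos: [496.0, -268.2, 75.6]
tcp_rot: [-1.571, -0.0, -0.153]
contact_force: [-0.4, -2.5, 2.2]
grip_width: 0.4
```

Request:
{"op": "arm_command", "data": {"deltas": [[0,0.001,0,0],[0,0.001,0,0],[0,0.001,0,0],[0,0.001,0,0],[0,0,0,0]]}}

```text
time: 18.85
tool_pos: [496.2, -267.6, 74.1]
tcp_rot: [-1.572, -0.0, -0.15]
contact_force: [-5.6, -0.9, 14.6]
grip_width: 0.6
```

Request:
{"op": "arm_command", "data": {"deltas": [[0,0.0005,0,0],[0,0,0,0],[0,0,0,0]]}}

```text
time: 19.15
tool_pos: [496.2, -267.6, 74.0]
tcp_rot: [-1.572, -0.001, -0.15]
contact_force: [-6.8, -0.9, 17.8]
grip_width: 0.3
```

Request:
{"op": "arm_command", "data": {"deltas": [[0,-0.02,0,0],[0.017,0,-0.014,0],[0.0175,0,-0.014,0],[0,0.01,0,0],[0,0.006,0,0]]}}

```text
time: 19.65
tool_pos: [526.1, -299.6, 74.6]
tcp_rot: [-1.57, 0.001, -0.151]
contact_force: [1.9, -1.1, 3.5]
grip_width: 0.4
```

Request:
{"op": "arm_command", "data": {"deltas": [[0,0.001,0,0],[0,0.001,0,0],[0,0.001,0,0],[0,0.001,0,0],[0,0,0,0]]}}

```text
time: 20.15
tool_pos: [526.2, -299.7, 74.0]
tcp_rot: [-1.571, -0.002, -0.151]
contact_force: [-2.7, 1.8, 18.6]
grip_width: 0.5
```

Request:
{"op": "arm_command", "data": {"deltas": [[0,0.0005,0,0],[0,0,0,0],[0,0,0,0]]}}

```text
time: 20.45
tool_pos: [526.3, -299.8, 73.9]
tcp_rot: [-1.572, -0.002, -0.151]
contact_force: [-3.7, 1.9, 20.0]
grip_width: 0.8
```

Next is tab2, 115 mm along +z in the tool frame. I'm crossing above the door.

Request:
{"op": "arm_command", "data": {"deltas": [[0,-0.025,0,0],[0,0,0.04,0],[0,0,0.04,0],[0,0,0.035,0],[0,0.01,0,0]]}}

```text
time: 20.95
tool_pos: [543.1, -181.9, 86.4]
tcp_rot: [-1.569, 0.001, -0.147]
contact_force: [-0.3, -0.6, -0.4]
grip_width: 0.3
```

Request:
{"op": "arm_command", "data": {"deltas": [[0,0.009,0,0],[0,0.002,0,0],[0,0.002,0,0],[0,0.001,0,0],[0,0,0,0]]}}

```text
time: 21.45
tool_pos: [542.6, -185.8, 73.8]
tcp_rot: [-1.567, 0.001, -0.153]
contact_force: [-5.0, 12.8, 21.5]
grip_width: 0.7
```

Request:
{"op": "arm_command", "data": {"deltas": [[0,0.0007,0,0],[0,0,0,0],[0,0,0,0]]}}

```text
time: 21.75
tool_pos: [542.7, -185.8, 73.7]
tcp_rot: [-1.568, 0.001, -0.153]
contact_force: [-6.4, 12.9, 25.8]
grip_width: -0.1
```

Request:
{"op": "arm_command", "data": {"deltas": [[0,-0.03,0,0],[0,-0.04,-0.03,0],[0,-0.04,-0.03,0],[0,0,0,0],[0,0,0,0]]}}

```text
time: 22.25
tool_pos: [533.8, -248.0, 181.5]
tcp_rot: [-1.571, -0.001, -0.155]
contact_force: [-0.0, 0.9, -0.6]
grip_width: 0.6
```

```bash
python3 - <<'E'
from h import *
p=cap('wrist'); save(p,'w9.png',(200,100,440,280),3.3); print(T_tool()[:3,3])
E
```

```text
[ 533.37728798 -246.77495559  180.24966728]
```

View pics/w9.png

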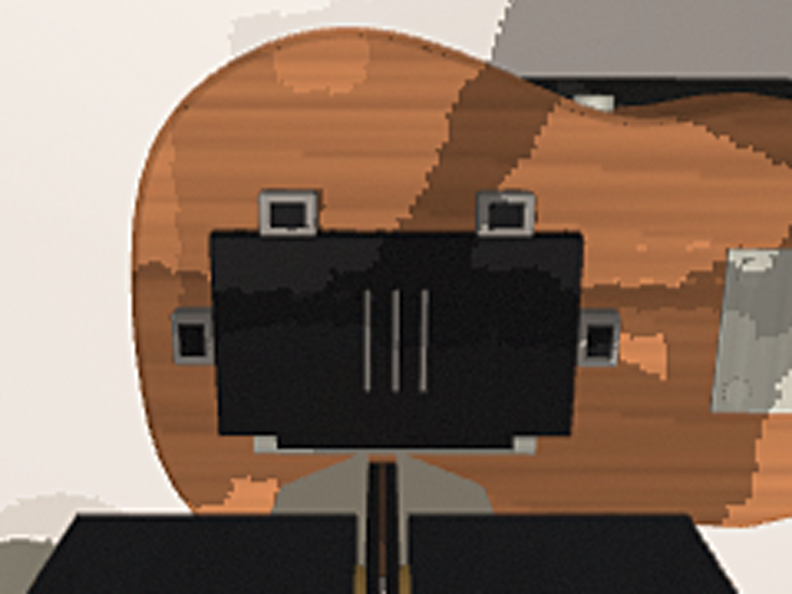

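Each press ended with the tips at about z 66, flush with the door top, so all four tabs are down. Next are the pegs, peg0 and peg3.

Request:
{"op": "arm_command", "data": {"deltas": [[0,-0.015,0.03,0],[-0.005,0,0.04,0],[-0.005,0,0.045,0],[-0.003,0,0.045,0],[0,0,0.045,0]], "claw": 150}}

```text
time: 22.8
tool_pos: [551.0, -39.4, 194.5]
tcp_rot: [-1.57, 0.004, -0.151]
contact_force: [1.3, -0.8, 0.1]
grip_width: 35.1
```

Request:
{"op": "arm_command", "data": {"deltas": [[0,0,0.045,0],[0,0,0.045,0],[0,0,0.045,0],[0,0,0.02,0],[0,0,0,0]]}}

```text
time: 23.3
tool_pos: [574.7, 114.9, 194.2]
tcp_rot: [-1.571, 0.004, -0.147]
contact_force: [-0.3, -0.1, -0.6]
grip_width: 37.5
```

```bash
python3 - <<'E'
from h import *
p=cap('wrist'); save(p,'w10.png',(200,60,460,270),3); print(T_tool()[:3,3])
for n in ['peg0_grip','peg1_grip','peg2_grip','peg3_grip']: print(n,find(p,n,5))
for q in ((564,93.1),(621.9,140.9)): rect(p,'peg0_grip',94,q)
E
```

```text
[574.68963287 113.02778693 194.35675334]
peg0_grip [([563.0, 95.0, 95.0], 0.71, [289, 197])]
peg1_grip []
peg2_grip []
peg3_grip [([619.0, 141.0, 77.0], 0.59, [347, 239])]
0.82 px [290. 195.] [561.8  95.2] [np.float64(25.0), np.float64(13.6)] heading 144.3
```

View pics/w10.png

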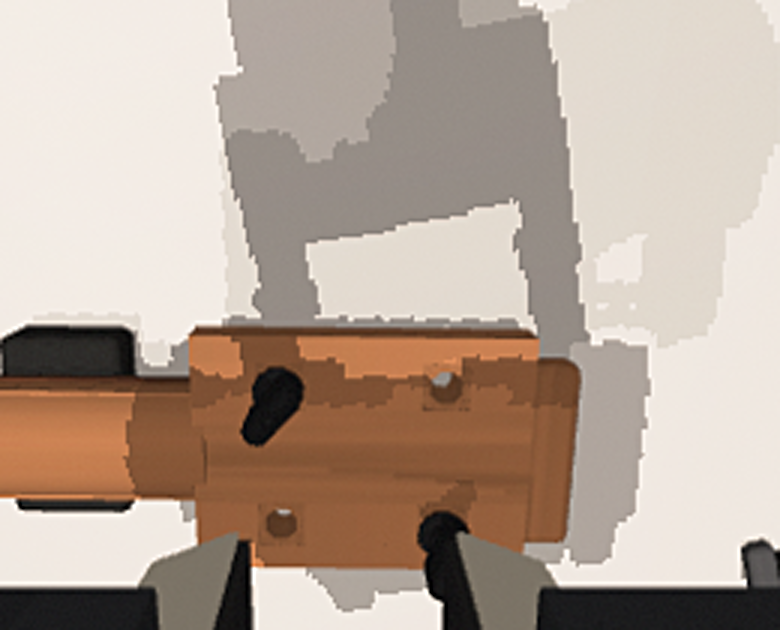

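Peg0 is at crop (278,390) and peg3 at (442,560), partly hidden by a finger. Holes 1 and 2, at (283,523) and (446,386), are empty. I'll fit a thumb-piece model to the dark silhouette.

```bash
cat >> h.py <<'E'
from scipy.optimize import differential_evolution
def pegfit(p,x0,y0,h=5.6,rng=10,box=30,thr=48):
    """silhouette fit: x,y, heading (deg) of thumb's wide axis"""
    a=np.linspace(0,2*np.pi,24); inv=np.linalg.inv(p['c2w']); K=np.array(p['camera_matrix'])
    cu,cv=px(p,[x0,y0,75+h]); u0,v0=cu-box,cv-box; S=3
    g=cv2.resize(p['img'][v0:v0+2*box,u0:u0+2*box].max(2),None,fx=S,fy=S,interpolation=cv2.INTER_LINEAR); m=g<thr
    def hull(img,P):
        c=inv[:3,:3]@P.T+inv[:3,3:]; q=K@c; q=((q[:2]/q[2]).T-[u0,v0]+.5)*S-.5
        cv2.fillConvexPoly(img,cv2.convexHull(q.astype(np.float32)).round().astype(int),1)
    def sil(v):
        x,y,t=v; ct,st=np.cos(np.radians(t)),np.sin(np.radians(t)); im=np.zeros(m.shape,np.uint8)
        hull(im,np.array([[x+i*11*ct-j*4.5*st,y+i*11*st+j*4.5*ct,77+h+k*12] for i in(-1,1) for j in(-1,1) for k in(-1,1)]))
        for r,za,zb in((8.5,56,60),(4,60,65)): hull(im,np.array([[x+r*np.cos(b),y+r*np.sin(b),z+h] for b in a for z in(za,zb)]))
        return im>0
    f=lambda v:-(sil(v)&m).sum()/max(1,(sil(v)|m).sum())
    r=differential_evolution(f,[(x0-rng,x0+rng),(y0-rng,y0+rng),(0,180)],seed=1,popsize=20,maxiter=60,tol=1e-4)
    print('peg fit',r.x.round(1),'IoU',round(-r.fun,3),'dark px',m.sum()/S/S); 
    for t in (r.x[2]+90,): print('  alt +90 IoU',round(-f([r.x[0],r.x[1],t%180]),3))
    return r.x
E
python3 - <<'E'
from h import *
p=cap('wrist'); pegfit(p,563,94)
E
```

```text
peg fit [565.4  94.1 141.9] IoU 0.803 dark px 324.6666666666667
  alt +90 IoU 0.539
```

Request:
{"op": "arm_command", "data": {"deltas": [[0,0,0.03,0],[0.03,0,0.03,0],[0.03,0,0,0],[0,0,0,0],[0,0,0,0]]}}

```text
time: 24.2
tool_pos: [644.1, 161.1, 195.8]
tcp_rot: [-1.571, 0.001, -0.153]
contact_force: [-1.2, -0.2, 0.2]
grip_width: 37.8
```

```bash
python3 - <<'E'
from h import *
p=cap('wrist'); print(T_tool()[:3,3]); pegfit(p,620,140); pegfit(p,563,94)
E
```

```text
[643.68620109 161.16664801 196.16256974]
peg fit [624.1 141.4 149.8] IoU 0.796 dark px 307.44444444444446
  alt +90 IoU 0.516
peg fit [565.8  93.  115.5] IoU 0.792 dark px 418.77777777777777
  alt +90 IoU 0.566
```

The headings are uncertain, because oblique views mix height with heading. I'll look from straight above each peg (camera nadir).

Request:
{"op": "arm_command", "data": {"deltas": [[0.03,0.02,-0.012,0],[0.034,0.02,-0.011,0],[0,0,0,0],[0,0,0,0]]}}

```text
time: 24.65
tool_pos: [703.3, 128.7, 155.7]
tcp_rot: [-1.571, 0.002, -0.153]
contact_force: [-0.6, -1.2, 0.7]
grip_width: 37.9
```

```bash
python3 - <<'E'
from h import *
p=cap('wrist'); print(T_tool()[:3,3]); pegfit(p,622,141,box=36)
u,v=px(p,[622,141,90]); print(u,v); np.save('a.npy',p['img'][v-36:v+36,u-36:u+36])
E
```

```text
[703.37564852 129.39438133 157.11166983]
peg fit [623.4 141.9 148.4] IoU 0.841 dark px 467.6666666666667
  alt +90 IoU 0.552
313 108
```

Request:
{"op": "arm_command", "data": {"deltas": [[-0.025,0,-0.028,0],[-0.025,0,-0.028,0],[0,0,0,0],[0,0,0,0]]}}

```text
time: 25.1
tool_pos: [645.9, 82.0, 159.0]
tcp_rot: [-1.57, -0.003, -0.152]
contact_force: [0.1, 0.5, -0.4]
grip_width: 37.6
```

```bash
python3 - <<'E'
from h import *
p=cap('wrist'); print(T_tool()[:3,3]); pegfit(p,564,94,box=36)
u,v=px(p,[564,94,90]); print(u,v); b=p['img'][v-36:v+36,u-36:u+36]
cv2.imwrite('pics/pegs.png',cv2.resize(np.hstack([np.load('a.npy'),b])[:,:,::-1],None,fx=5,fy=5,interpolation=2))
E
```

```text
[646.65193479  82.34717044 158.76972258]
peg fit [565.8  94.1 127.3] IoU 0.847 dark px 458.3333333333333
  alt +90 IoU 0.553
313 107
```

View pics/pegs.png

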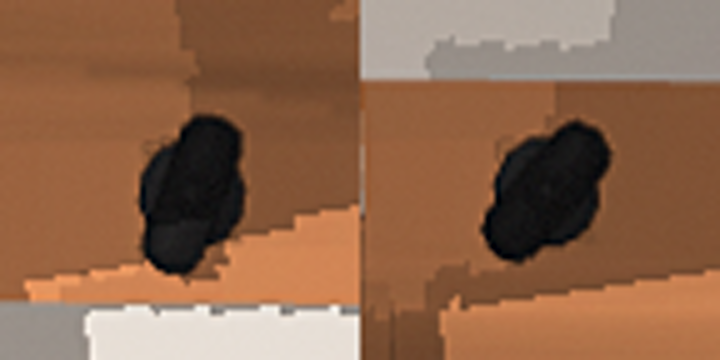

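Straight above, peg3's thumb heads about 152° (crop (180,255) to (212,145)) and peg0's about 131°. The target is 81°/-99°. I'm taking peg3 first: tool x goes to -28°, then down to grip.

Request:
{"op": "arm_command", "data": {"deltas": [[-0.012,0,0.018,8],[-0.01,0,0.02,8],[-0.0,0,0.022,3.3],[0,0,0,0],[0,0,0,0]]}}

```text
time: 25.65
tool_pos: [642.9, 144.3, 156.9]
tcp_rot: [-1.57, -0.001, -0.485]
contact_force: [-0.4, -0.4, -0.1]
grip_width: 37.8
```

```bash
python3 - <<'E'
from h import *
go(622.7,141,77,-28); print(bot.get_obs()['joint_positions'])
E
```

```text
tcp [642.9 144.3 156.9] hx -27.8 shift [-16.4  79.8 -12.4] twist(about tool y=down) 0.2
[ 1.04631547e-01  6.49718002e-01  1.22802429e+00 -9.96960671e-05
  1.26265933e+00 -9.80727325e-01]
```

Request:
{"op": "arm_command", "data": {"deltas": [[-0.0164,0,-0.0124,0],[0,0.03,0,0],[0,0.03,0,0],[0,0.015,0,0],[0,0.0045,0,0]]}}

```text
time: 26.15
tool_pos: [621.2, 139.2, 75.2]
tcp_rot: [-1.573, 0.003, -0.488]
contact_force: [-0.9, -0.5, 0.4]
grip_width: 37.6
```

Request:
{"op": "arm_command", "data": {"deltas": [[0,0,0,0],[0,0,0,0],[0,0,0,0],[0,0,0,0],[0,0,0,0]], "claw": 250}}

```text
time: 26.65
tool_pos: [622.8, 140.4, 77.9]
tcp_rot: [-1.569, -0.002, -0.488]
contact_force: [1.6, 0.8, 1.8]
grip_width: 8.6
```

Request:
{"op": "arm_command", "data": {"deltas": [[0,0.0005,0,0],[0,0.0005,0,0],[0,0.0005,0,0],[0,0,0,0]]}}

```text
time: 27.05
tool_pos: [622.9, 140.4, 76.5]
tcp_rot: [-1.569, -0.002, -0.488]
contact_force: [0.5, 2.1, 5.5]
grip_width: 8.7
```

Gripped at 8.7 mm, so across the flat. I'm pressing up to about 14 N, then turning.

Request:
{"op": "arm_command", "data": {"deltas": [[0,0.0007,0,0],[0,0.0007,0,0],[0,0,0,0]]}}

```text
time: 27.35
tool_pos: [622.9, 140.5, 75.8]
tcp_rot: [-1.569, -0.002, -0.488]
contact_force: [-0.5, 2.2, 8.7]
grip_width: 8.9
```

Request:
{"op": "arm_command", "data": {"deltas": [[0,0.0006,0,1.5],[0,0.0004,0,2],[0,0.0003,0,2.2],[0,0.0003,0,2.2]]}}

```text
time: 27.75
tool_pos: [623.0, 140.5, 75.1]
tcp_rot: [-1.568, -0.002, -0.627]
contact_force: [-2.6, 2.6, 15.5]
grip_width: 8.8
```

Request:
{"op": "arm_command", "data": {"deltas": [[0,0.0002,0,2.3],[0,0.0002,0,2.3],[0,0.0002,0,2.3],[0,0.0002,0,2.3],[0,0.0002,0,2.3]]}}

```text
time: 28.25
tool_pos: [623.0, 140.6, 74.5]
tcp_rot: [-1.568, -0.002, -0.828]
contact_force: [-2.8, 3.0, 17.8]
grip_width: 8.8
```

Request:
{"op": "arm_command", "data": {"deltas": [[0,0.0002,0,2.3],[0,0.0002,0,2.3],[0,0.0002,0,2.3],[0,0.0002,0,2.3],[0,0.0002,0,2.3]]}}

```text
time: 28.75
tool_pos: [623.1, 140.6, 74.0]
tcp_rot: [-1.567, -0.001, -1.029]
contact_force: [-4.9, 2.3, 21.5]
grip_width: 8.8
```

Request:
{"op": "arm_command", "data": {"deltas": [[0,-0.0003,0,2.3],[0,0,0,2.3],[0,0,0,2.3],[0,0.0001,0,2.3],[0,0.0001,0,2.3]]}}

```text
time: 29.25
tool_pos: [623.0, 140.6, 73.8]
tcp_rot: [-1.567, -0.0, -1.229]
contact_force: [-3.8, 2.5, 19.1]
grip_width: 9.1
```

Request:
{"op": "arm_command", "data": {"deltas": [[0,0.0001,0,2.3],[0,0.0001,0,2.3],[0,0.0001,0,2.3],[0,0.0001,0,2.3],[0,0.0001,0,2.3]]}}

```text
time: 29.75
tool_pos: [623.0, 140.6, 73.5]
tcp_rot: [-1.567, 0.0, -1.43]
contact_force: [-4.0, 2.8, 19.5]
grip_width: 8.4
```

Request:
{"op": "arm_command", "data": {"deltas": [[0,0.0001,0,2.3],[0,0.0001,0,2.3],[0,0.0001,0,2.3],[0,0.0001,0,2.3],[0,0.0001,0,2.3]]}}

```text
time: 30.25
tool_pos: [623.1, 140.6, 73.2]
tcp_rot: [-1.567, 0.001, -1.631]
contact_force: [-5.0, 2.8, 20.8]
grip_width: 9.0
```

Request:
{"op": "arm_command", "data": {"deltas": [[0,0,0,2.3],[0,0,0,2.3],[0,0,0,2.3],[0,0,0,2.3],[0,0,0,2.3]]}}

```text
time: 30.75
tool_pos: [623.1, 140.6, 72.9]
tcp_rot: [-1.567, 0.002, -1.832]
contact_force: [-4.1, 2.4, 18.9]
grip_width: 8.8
```

Request:
{"op": "arm_command", "data": {"deltas": [[0,0,0,2.3],[0,0,0,2.3],[0,0,0,2.3],[0,0,0,2.3],[0,0,0,2.3]]}}

```text
time: 31.25
tool_pos: [623.1, 140.6, 72.8]
tcp_rot: [-1.568, 0.003, -2.032]
contact_force: [-3.2, 3.1, 18.5]
grip_width: 8.8
```

Request:
{"op": "arm_command", "data": {"deltas": [[0,0,0,2.3],[0,0,0,2.3],[0,0,0,2.3],[0,0.0002,0,2.3],[0,0.0002,0,2.3]]}}

```text
time: 31.75
tool_pos: [623.2, 140.7, 72.6]
tcp_rot: [-1.568, 0.003, -2.233]
contact_force: [-4.6, 2.9, 20.4]
grip_width: 9.1
```

Request:
{"op": "arm_command", "data": {"deltas": [[0,0,0,-2.3],[0,0,0,-2.3],[0,0,0,-2.3],[0,0,0,-2.3],[0,0,0,-2.3]]}}

```text
time: 32.25
tool_pos: [623.1, 140.6, 72.4]
tcp_rot: [-1.568, 0.003, -2.029]
contact_force: [-3.5, 2.9, 18.0]
grip_width: 8.3
```

Request:
{"op": "arm_command", "data": {"deltas": [[0,0,0,-2.3],[0,0,0,-2.3],[0,0,0,-2.3],[0,0,0,-2.3],[0,0,0,-2.3]]}}

```text
time: 32.75
tool_pos: [623.1, 140.6, 72.3]
tcp_rot: [-1.567, 0.002, -1.829]
contact_force: [-3.7, 3.0, 17.9]
grip_width: 8.8
```

Request:
{"op": "arm_command", "data": {"deltas": [[0,0,0,-2.3],[0,0,0,-2.3],[0,0,0,-1.8],[0,0,0,0],[0,0,0,0]]}}

```text
time: 33.25
tool_pos: [623.1, 140.6, 72.3]
tcp_rot: [-1.567, 0.002, -1.718]
contact_force: [-3.7, 2.8, 16.9]
grip_width: 8.9
```

The peg has sunk 5.6 mm and stalled. One short confirming sweep, then release.

Request:
{"op": "arm_command", "data": {"deltas": [[0,0.0001,0,-2.3],[0,0.0001,0,-2.3],[0,0,0,-2.3],[0,0,0,-2.3],[0,0,0,-2.3]]}}

```text
time: 33.75
tool_pos: [623.0, 140.6, 72.2]
tcp_rot: [-1.567, 0.001, -1.516]
contact_force: [-3.2, 2.3, 18.7]
grip_width: 9.1
```

Request:
{"op": "arm_command", "data": {"deltas": [[0,0,0,2.3],[0,0,0,2.3],[0,0,0,2.3],[0,0,0,2.3],[0,0,0,2.3]]}}

```text
time: 34.25
tool_pos: [623.1, 140.7, 72.1]
tcp_rot: [-1.567, 0.002, -1.72]
contact_force: [-2.8, 3.3, 18.3]
grip_width: 8.7
```

Request:
{"op": "arm_command", "data": {"deltas": [[0,-0.0005,0,0],[0,-0.0005,0,0],[0,-0.0005,0,0],[0,0,0,0]]}}

```text
time: 34.65
tool_pos: [623.0, 140.6, 72.1]
tcp_rot: [-1.568, 0.002, -1.719]
contact_force: [-0.3, 2.7, 8.6]
grip_width: 8.8
```

Request:
{"op": "arm_command", "data": {"deltas": [[0,0,0,0],[0,0,0,0],[0,-0.03,0,0],[0,-0.04,0,0],[0,0,0,0]], "claw": 150}}

```text
time: 35.15
tool_pos: [624.7, 140.0, 145.7]
tcp_rot: [-1.562, 0.002, -1.719]
contact_force: [0.7, 1.2, 0.7]
grip_width: 37.0
```

```bash
python3 - <<'E'
from h import *
go(565,93,150,-49); print(bot.get_obs()['joint_positions'])
E
```

```text
tcp [624.7 140.  145.7] hx -98.5 shift [ 55.3  -4.8 -52.1] twist(about tool y=down) -49.5
[ 1.00929858e-01  6.21592667e-01  1.31333684e+00 -2.89871412e-04
  1.19784597e+00  2.49155023e-01]
```

Request:
{"op": "arm_command", "data": {"deltas": [[0.028,0,-0.026,0],[0.0275,0,-0.0262,0],[0,0,0,-8.3],[0,0,0,-8.3],[0,0,0,-8.3]]}}

```text
time: 35.65
tool_pos: [561.6, 92.2, 139.8]
tcp_rot: [-1.572, 0.0, -1.279]
contact_force: [-0.3, 0.2, 0.6]
grip_width: 38.0
```

Request:
{"op": "arm_command", "data": {"deltas": [[0,0,0,-8.3],[0,0,0,-8.3],[0,0,0,-8],[0,0,0,0],[0,0,0,0]]}}

```text
time: 36.15
tool_pos: [561.9, 92.6, 139.9]
tcp_rot: [-1.572, 0.001, -0.859]
contact_force: [0.1, -0.0, -0.6]
grip_width: 37.9
```

```bash
python3 - <<'E'
from h import *
go(565.2,92.8,77.5,-49)
E
```

```text
tcp [561.9  92.6 139.9] hx -49.2 shift [ 2.  62.4  2.6] twist(about tool y=down) -0.2
```

Request:
{"op": "arm_command", "data": {"deltas": [[0.002,0.02,0.0026,0],[0,0.02,0,0],[0,0.015,0,0],[0,0.0075,0,0],[0,0,0,0]]}}

```text
time: 36.65
tool_pos: [564.9, 92.9, 76.9]
tcp_rot: [-1.573, 0.001, -0.857]
contact_force: [0.0, -0.4, -0.0]
grip_width: 37.7
```

Request:
{"op": "arm_command", "data": {"deltas": [[0,0,0,0],[0,0,0,0],[0,0,0,0],[0,0,0,0],[0,0,0,0]], "claw": 250}}

```text
time: 37.15
tool_pos: [565.6, 92.8, 78.4]
tcp_rot: [-1.571, -0.0, -0.855]
contact_force: [-0.4, -1.8, 1.7]
grip_width: 9.0
```

Request:
{"op": "arm_command", "data": {"deltas": [[0,0.0007,0,0],[0,0.0007,0,0],[0,0.0007,0,0],[0,0,0,0]]}}

```text
time: 37.55
tool_pos: [565.6, 92.8, 76.7]
tcp_rot: [-1.571, -0.001, -0.855]
contact_force: [-2.5, -1.8, 6.9]
grip_width: 8.7
```

Request:
{"op": "arm_command", "data": {"deltas": [[0,0.0007,0,1],[0,0.0007,0,2],[0,0.0005,0,2.3],[0,0.0003,0,2.3],[0,0.0002,0,2.3]]}}

```text
time: 38.05
tool_pos: [565.6, 92.7, 75.5]
tcp_rot: [-1.57, -0.001, -1.029]
contact_force: [-6.9, -2.8, 17.1]
grip_width: 8.7
```

Request:
{"op": "arm_command", "data": {"deltas": [[0,0.0002,0,2.3],[0,0.0001,0,2.3],[0,0.0001,0,2.3],[0,0.0001,0,2.3],[0,0.0001,0,2.3]]}}

```text
time: 38.55
tool_pos: [565.5, 92.6, 75.0]
tcp_rot: [-1.57, -0.001, -1.23]
contact_force: [-6.7, -3.3, 16.5]
grip_width: 8.7
```

Request:
{"op": "arm_command", "data": {"deltas": [[0,0.0001,0,2.3],[0,0.0001,0,2.3],[0,0.0001,0,2.3],[0,0.0001,0,2.3],[0,0.0001,0,2.3]]}}

```text
time: 39.05
tool_pos: [565.4, 92.6, 74.6]
tcp_rot: [-1.57, -0.001, -1.43]
contact_force: [-8.3, -2.5, 19.3]
grip_width: 8.9
```

Request:
{"op": "arm_command", "data": {"deltas": [[0,0.0001,0,2.3],[0,0.0001,0,2.3],[0,0.0001,0,2.3],[0,0,0,2.3],[0,0,0,2.3]]}}

```text
time: 39.55
tool_pos: [565.2, 92.6, 74.2]
tcp_rot: [-1.571, -0.001, -1.631]
contact_force: [-7.9, -3.4, 18.9]
grip_width: 8.6
```

Request:
{"op": "arm_command", "data": {"deltas": [[0,0.0001,0,2.3],[0,0.0001,0,2.3],[0,0.0001,0,2.3],[0,0,0,2.3],[0,0,0,2.3]]}}

```text
time: 40.05
tool_pos: [565.1, 92.6, 74.0]
tcp_rot: [-1.571, -0.001, -1.832]
contact_force: [-8.0, -2.0, 19.3]
grip_width: 8.6
```

Request:
{"op": "arm_command", "data": {"deltas": [[0,0.0001,0,2.3],[0,0.0001,0,2.3],[0,0.0001,0,2.3],[0,0,0,2.3],[0,0,0,2.3]]}}

```text
time: 40.55
tool_pos: [564.9, 92.6, 73.6]
tcp_rot: [-1.571, -0.001, -2.032]
contact_force: [-8.6, -2.8, 19.8]
grip_width: 8.8
```

Request:
{"op": "arm_command", "data": {"deltas": [[0,0.0001,0,2.3],[0,0,0,2.3],[0,0,0,2.3],[0,0,0,2.3],[0,0,0,2.3]]}}

```text
time: 41.05
tool_pos: [564.8, 92.7, 73.4]
tcp_rot: [-1.571, -0.001, -2.233]
contact_force: [-8.1, -3.3, 18.4]
grip_width: 8.5
```

Request:
{"op": "arm_command", "data": {"deltas": [[0,0.0001,0,-2.3],[0,0,0,-2.3],[0,0,0,-2.3],[0,0,0,-2.3],[0,0,0,-2.3]]}}

```text
time: 41.55
tool_pos: [565.0, 92.7, 73.2]
tcp_rot: [-1.571, -0.001, -2.03]
contact_force: [-7.9, -3.1, 17.8]
grip_width: 8.8
```

Request:
{"op": "arm_command", "data": {"deltas": [[0,0.0001,0,-2.3],[0,0,0,-2.3],[0,0,0,-2.3],[0,0,0,-2.3],[0,0,0,-2.3]]}}

```text
time: 42.05
tool_pos: [565.1, 92.6, 73.1]
tcp_rot: [-1.571, -0.001, -1.829]
contact_force: [-6.9, -3.2, 17.4]
grip_width: 8.7
```

Request:
{"op": "arm_command", "data": {"deltas": [[0,0.0001,0,-2.3],[0,0,0,-2.3],[0,0,0,-2.3],[0,0,0,-2.3],[0,0,0,-2.3]]}}

```text
time: 42.55
tool_pos: [565.2, 92.5, 73.0]
tcp_rot: [-1.571, -0.001, -1.628]
contact_force: [-7.4, -2.8, 16.3]
grip_width: 8.9
```

Request:
{"op": "arm_command", "data": {"deltas": [[0,0.0001,0,-2.3],[0,0,0,-2.3],[0,0,0,-2.3],[0,0,0,-2.3],[0,0,0,-2.3]]}}

```text
time: 43.05
tool_pos: [565.3, 92.6, 72.9]
tcp_rot: [-1.571, -0.001, -1.427]
contact_force: [-6.7, -3.7, 16.9]
grip_width: 8.8
```

Request:
{"op": "arm_command", "data": {"deltas": [[0,0.0003,0,-2.3],[0,0,0,-2.3],[0,0,0,-2.3],[0,0,0,-2.3],[0,0,0,0]]}}

```text
time: 43.55
tool_pos: [565.4, 92.7, 72.8]
tcp_rot: [-1.57, -0.001, -1.267]
contact_force: [-7.3, -2.3, 17.7]
grip_width: 8.7
```

Request:
{"op": "arm_command", "data": {"deltas": [[0,0,0,2.3],[0,0,0,2.3],[0,0,0,2.3],[0,0,0,2.3],[0,0,0,2.3]]}}

```text
time: 44.05
tool_pos: [565.3, 92.6, 72.6]
tcp_rot: [-1.571, -0.001, -1.47]
contact_force: [-7.1, -3.4, 17.9]
grip_width: 8.6
```

Request:
{"op": "arm_command", "data": {"deltas": [[0,0,0,2.3],[0,0,0,2.3],[0,0,0,2.3],[0,0,0,2.3],[0,0,0,2.3]]}}

```text
time: 44.55
tool_pos: [565.1, 92.6, 72.6]
tcp_rot: [-1.571, -0.001, -1.671]
contact_force: [-6.9, -2.5, 17.2]
grip_width: 8.7
```

Request:
{"op": "arm_command", "data": {"deltas": [[0,0,0,2.3],[0,0,0,1.4],[0,0,0,0],[0,0,0,0]]}}

```text
time: 44.95
tool_pos: [565.2, 92.5, 72.6]
tcp_rot: [-1.571, -0.001, -1.734]
contact_force: [-7.1, -2.9, 17.0]
grip_width: 8.6
```

Stalled at 5.8 mm sunk. I'm releasing and backing off to check both pegs from above.

Request:
{"op": "arm_command", "data": {"deltas": [[0,-0.0005,0,0],[0,-0.0005,0,0],[0,-0.0005,0,0],[0,0,0,0]]}}

```text
time: 45.35
tool_pos: [565.1, 92.5, 72.6]
tcp_rot: [-1.572, -0.001, -1.734]
contact_force: [-3.6, -2.6, 7.0]
grip_width: 8.6
```

Request:
{"op": "arm_command", "data": {"deltas": [[0,0,0,0],[0,0,0,0],[0,-0.03,0,0],[0,-0.04,0,0],[0,-0.02,0,0]], "claw": 150}}

```text
time: 45.85
tool_pos: [566.9, 93.3, 165.0]
tcp_rot: [-1.567, 0.001, -1.734]
contact_force: [1.0, 0.1, 0.6]
grip_width: 37.6
```

Request:
{"op": "arm_command", "data": {"deltas": [[0,0,0,-8.5],[0,0,0,-8.5],[0,0,0,-8.5],[0,0,0,-8.5],[0,0,0,-8.5]]}}

```text
time: 46.35
tool_pos: [565.7, 93.2, 161.9]
tcp_rot: [-1.57, 0.0, -0.987]
contact_force: [-0.6, -0.1, -0.2]
grip_width: 38.1
```

Request:
{"op": "arm_command", "data": {"deltas": [[0,0,0,-8.5],[0,0,0,-8.5],[0,0,0,-8.5],[0,0,0,-8.5],[0,0,0,-8.5]]}}

```text
time: 46.85
tool_pos: [565.7, 93.2, 161.9]
tcp_rot: [-1.57, -0.0, -0.245]
contact_force: [0.3, -0.5, -0.4]
grip_width: 37.6
```

Request:
{"op": "arm_command", "data": {"deltas": [[0,0,0,-4],[0.04,0,0,0],[0.04,0,0,0],[0,0,0,0],[0,0,0,0]]}}

```text
time: 47.35
tool_pos: [644.2, 78.6, 161.0]
tcp_rot: [-1.571, 0.002, -0.182]
contact_force: [0.1, 0.1, -0.3]
grip_width: 38.0
```

```bash
python3 - <<'E'
from h import *
p=cap('wrist'); print(T_tool()[:3,3]); pegfit(p,565.2,93.5,h=0,box=36); pegfit(p,565.2,93.5,h=5.6,box=36)
u,v=px(p,[565,93,90]); np.save('b.npy',p['img'][v-36:v+36,u-36:u+36])
go(703,129,158,-8.7)
E
```

```text
[643.60964864  78.7964915  161.34476637]
peg fit [565.9  94.1  77.1] IoU 0.836 dark px 422.5555555555556
  alt +90 IoU 0.554
peg fit [565.9  93.8  79.7] IoU 0.793 dark px 422.5555555555556
  alt +90 IoU 0.548
tcp [643.6  78.8 161.3] hx -10.4 shift [49.4  3.3 60.1] twist(about tool y=down) -1.7
```

Request:
{"op": "arm_command", "data": {"deltas": [[0.025,0,0.03,0],[0.025,0,0.03,0],[0,0,0,0],[0,0,0,0]], "claw": 255}}

```text
time: 47.8
tool_pos: [703.4, 129.5, 161.7]
tcp_rot: [-1.571, 0.001, -0.18]
contact_force: [-0.1, -0.9, -0.5]
grip_width: 10.6
```

```bash
python3 - <<'E'
from h import *
p=cap('wrist'); pegfit(p,623,141,h=0,box=36); 
u,v=px(p,[623,141,90]); a=p['img'][v-36:v+36,u-36:u+36]
t=cap('top')['img'][150:230,340:420]
z=lambda i:cv2.resize(i,(260,260),interpolation=2)
cv2.imwrite('pics/fin.png',np.hstack([z(a),z(np.load('b.npy')),z(t)])[:,:,::-1])
go(623.1,140.6,102,-8.7)
E
```

```text
peg fit [623.4 141.9  83.1] IoU 0.827 dark px 417.1111111111111
  alt +90 IoU 0.557
tcp [703.2 128.4 162.5] hx -10.4 shift [-81.   60.5  -2.4] twist(about tool y=down) -1.7
```

View pics/fin.png

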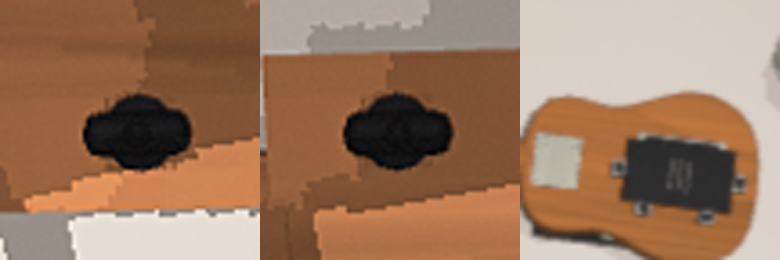

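Both thumb-pieces lie along the neck and the door is shut. I'll do a light touch on each peg top; at home the top is at z 89, so TCP about 97.

Request:
{"op": "arm_command", "data": {"deltas": [[-0.04,0,0,0],[-0.041,0,-0.0024,0],[0,0.03,0,0],[0,0.03,0,0],[0,0,0,0]]}}

```text
time: 48.4
tool_pos: [620.7, 139.9, 99.3]
tcp_rot: [-1.573, 0.007, -0.182]
contact_force: [-0.9, -0.4, -0.2]
grip_width: 0.2
```

Request:
{"op": "arm_command", "data": {"deltas": [[0,0.0025,0,0],[0,0.001,0,0],[0,0.0008,0,0],[0,0,0,0],[0,0,0,0]]}}

```text
time: 48.9
tool_pos: [624.4, 140.8, 98.5]
tcp_rot: [-1.57, -0.001, -0.181]
contact_force: [0.2, -0.3, 0.6]
grip_width: 0.5
```

Request:
{"op": "arm_command", "data": {"deltas": [[0,0.0005,0,0],[0,0.0005,0,0],[0,0,0,0],[0,0,0,0]]}}

```text
time: 49.3
tool_pos: [624.3, 140.8, 97.2]
tcp_rot: [-1.571, -0.001, -0.181]
contact_force: [-0.3, -0.4, 1.9]
grip_width: 0.2
```

Request:
{"op": "arm_command", "data": {"deltas": [[0,-0.02,0,0],[-0.024,0,-0.029,0],[-0.0245,0,-0.0287,0],[0,0,0,0],[0,0.018,0,0]]}}

```text
time: 49.8
tool_pos: [567.4, 92.4, 101.1]
tcp_rot: [-1.57, -0.005, -0.182]
contact_force: [0.6, 0.5, 1.1]
grip_width: 0.7
```

Request:
{"op": "arm_command", "data": {"deltas": [[0,0.001,0,0],[0,0.0005,0,0],[0,0,0,0],[0,0,0,0]]}}

```text
time: 50.2
tool_pos: [566.3, 93.0, 97.6]
tcp_rot: [-1.571, -0.0, -0.181]
contact_force: [0.4, -0.6, 0.2]
grip_width: 0.5
```

Request:
{"op": "arm_command", "data": {"deltas": [[0,0.0005,0,0],[0,0.0005,0,0],[0,0,0,0],[0,0,0,0]]}}

```text
time: 50.6
tool_pos: [566.4, 92.9, 97.0]
tcp_rot: [-1.57, -0.001, -0.181]
contact_force: [-0.1, 0.7, 5.7]
grip_width: 0.6
```

Both peg tops touch at the home height. Last check: I'm touching the tabs again, since a free tab would meet the tip at TCP 78.5.

Request:
{"op": "arm_command", "data": {"deltas": [[0,-0.04,0,0],[0.005,0,-0.045,0],[0.005,0,-0.045,0],[0.005,0,-0.045,0],[0.005,0,-0.045,0]]}}

```text
time: 51.1
tool_pos: [552.8, -89.4, 136.3]
tcp_rot: [-1.571, 0.0, -0.181]
contact_force: [0.5, -0.7, -0.5]
grip_width: 0.5
```

Request:
{"op": "arm_command", "data": {"deltas": [[0.005,0,-0.045,0],[0.002,0,-0.045,0],[0,0,-0.006,0],[0,0.03,0,0],[0,0,0,0]]}}

```text
time: 51.6
tool_pos: [540.6, -182.6, 103.1]
tcp_rot: [-1.569, 0.007, -0.182]
contact_force: [-1.2, 0.9, 0.4]
grip_width: 0.6
```

```bash
python3 - <<'E'
from h import *
for q in ((543.5,-182.5),(505.5,-209.5),(496,-268),(526,-300)): go(*q,76)
E
```

```text
tcp [ 540.6 -182.6  103.1] hx -10.4 shift [ 3.1 27.1  0.6] twist(about tool y=down) None
tcp [ 540.6 -182.6  103.1] hx -10.4 shift [-29.4  27.3 -32.9] twist(about tool y=down) None
tcp [ 540.6 -182.6  103.1] hx -10.4 shift [-28.2  27.1 -92.1] twist(about tool y=down) None
tcp [ 540.6 -182.6  103.1] hx -10.4 shift [   7.1   26.8 -118.2] twist(about tool y=down) None
```

Request:
{"op": "arm_command", "data": {"deltas": [[0,0.015,0,0],[0,0.01,0,0],[0,0.003,0,0],[0,0,0,0],[0,0,0,0]]}}

```text
time: 52.1
tool_pos: [543.3, -183.5, 79.0]
tcp_rot: [-1.571, -0.001, -0.181]
contact_force: [1.2, 0.0, 0.5]
grip_width: 0.5
```

Request:
{"op": "arm_command", "data": {"deltas": [[0,-0.015,0,0],[-0.03,0,-0.033,0],[0,0.015,0,0],[0,0,0,0],[0,0,0,0]]}}

```text
time: 52.6
tool_pos: [507.8, -210.6, 78.9]
tcp_rot: [-1.571, -0.001, -0.181]
contact_force: [0.6, -0.6, 0.1]
grip_width: 0.3
```

Request:
{"op": "arm_command", "data": {"deltas": [[0,-0.015,0,0],[0,0,-0.03,0],[0.001,0,-0.029,0],[0,0.015,0,0],[0,0,0,0]]}}

```text
time: 53.1
tool_pos: [497.5, -268.6, 77.7]
tcp_rot: [-1.57, 0.002, -0.182]
contact_force: [-0.2, 1.1, -1.1]
grip_width: 0.4
```

Request:
{"op": "arm_command", "data": {"deltas": [[0,-0.015,0,0],[0.035,0,-0.026,0],[0,0.015,0,0],[0,0,0,0],[0,0,0,0]]}}

```text
time: 53.6
tool_pos: [527.3, -299.5, 78.5]
tcp_rot: [-1.57, 0.001, -0.18]
contact_force: [0.0, -0.2, 0.6]
grip_width: 0.0
```

That was 3 mm too high. I'll repeat it lower, in reverse order.

Request:
{"op": "arm_command", "data": {"deltas": [[0,0.002,0,0],[0,0.001,0,0],[0,0,0,0],[0,0,0,0]]}}

```text
time: 54.0
tool_pos: [527.5, -300.7, 75.7]
tcp_rot: [-1.571, -0.0, -0.181]
contact_force: [0.3, -1.0, -0.2]
grip_width: 0.6
```

Request:
{"op": "arm_command", "data": {"deltas": [[0,-0.015,0,0],[-0.036,0,0.026,0],[0,0.015,0,0],[0,0,0,0],[0,0,0,0]]}}

```text
time: 54.5
tool_pos: [497.1, -268.9, 75.7]
tcp_rot: [-1.571, -0.001, -0.181]
contact_force: [-0.4, 0.2, 0.8]
grip_width: 0.1
```

Request:
{"op": "arm_command", "data": {"deltas": [[0,-0.015,0,0],[0,0,0.03,0],[-0.001,0,0.029,0],[0,0.015,0,0],[0,0,0,0]]}}

```text
time: 55.0
tool_pos: [507.3, -209.9, 75.1]
tcp_rot: [-1.57, -0.001, -0.18]
contact_force: [0.6, -0.6, 1.0]
grip_width: 0.3
```

Request:
{"op": "arm_command", "data": {"deltas": [[0,-0.015,0,0],[0.032,0,0.034,0],[0,0.015,0,0],[0,0,0,0],[0,0,0,0]]}}

```text
time: 55.5
tool_pos: [543.7, -183.4, 75.6]
tcp_rot: [-1.571, 0.001, -0.182]
contact_force: [-0.1, 0.1, -0.5]
grip_width: -0.1
```

Request:
{"op": "arm_command", "data": {"deltas": [[0,-0.04,0,0],[0,-0.04,0,0],[0,-0.04,0,0],[0,0,0,0],[0,0,0,0]]}}

```text
time: 56.0
tool_pos: [543.7, -183.7, 196.7]
tcp_rot: [-1.572, -0.002, -0.182]
contact_force: [-0.3, -0.0, -0.9]
grip_width: 0.2
```

No tab stands up: at TCP 75.1 to 75.7 the tip met nothing at any of the four, and the arm is clear. Handing in.

```bash
python3 -c "
from h import *
print(job.close_job())"
```

```text
the job is handed in; nothing more can be done
None
```

I laid the real (black and copper) battery in its bay with the terminals towards the headstock, shut the door and pressed all four tabs. I then turned the two pegs that were there, 0 and 3, down to home. The job was handed in at about 56 s with the arm clear; no verdict was reported.

Last checks:
- **Battery:** before I shut the door, a light press met its top at z of about 60.5 mm, the seated height. The close picture showed the terminals on the headstock side.
- **Door and tabs:** the last picture shows the door shut. A touch at each tab 2 to 3 mm below its free height met no force, so all four are down.
- **Pegs:** light touches met both tops at about z 89 mm, the home height. The thumb-piece headings measured 83° (peg 3) and about 77–80° (peg 0), against the neck's 81°.
- **Disagreements:** the wrist camera read about 2 to 4 mm off the top camera; the insertion showed no contact force. My first tab check stopped 3 mm too high and was repeated lower. The press on the pegs ran slightly over the advised 18 N, up to 21.5 N.

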